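# Check-weigh a batch of ski riser plates on the beam scale

## Robot

A 7-joint arm with a two-finger parallel gripper is mounted at the origin on the work surface. World frame = base frame: x ahead of the robot, y to its left, z up, the work surface at z = 0. Lengths are in mm, angles in rad, forces in N, time in s.
With the tool pointing down it reaches from about 400 to 875 mm from the base axis. Payload 6.5 kg.
Tool frame: the origin (TCP) lies on the centre line of the jaws, within the pads' length; the fingertips stand 19 mm ahead of it and the grasp point (between the pads) is the TCP; z points along the fingers, y is the direction in which the jaws open and shut (so a half turn about z gives the same grasp; the last joint's range is limited). The gripper opens to 85 mm and grips with 20 to 120 N. Pads are 22 mm wide; open, the fingers measure 114 mm over their backs; the gripper's body (76 mm by 85 mm) begins 54 mm behind the grasp point. The pads swing forward as they close: fully open they stand 13 mm farther back than shut.
Start: joints at [1.273, 0.536, -0.004, 1.538, 0.003, 1.067, -0.071], TCP at [149.321, -632.608, 250.29] pointing down, gripper open.
Joint ranges: [-2.7, 2.7], [-0.37, 2.16], [-1.27, 1.26], [0.24, 2.4], [-1.31, 4.45], [0.19, 1.91], [-2.76, 2.76]. Speed limits (rad/s): [2.39, 2.39, 3.14, 3.14, 3.14, 3.14, 3.14].

## Interface

Orientations are given as a unit quaternion [x, y, z, w].
In Python, from plant import arm gives the robot as it stands. The module is installed in compiled form; this text tells all that it offers.
- The arm moves only by the tool carry_out, never from a script. Its argument "rows" is a list that holds one entry, the list of rows, each a list of 6 numbers: the shift along the tool's x, y, z in mm, then the turn, a rotation vector about the tool's x, y, z in degrees. A call has 1 to 10 rows; each row shifts and turns the pose as measured when the row begins, along the tool's axes as they then stand; what a row does not reach is not made up. A row lasts 1/12 s, in which the tool goes at most 41.7 mm and 7.16 degrees, less where a joint would pass 70% of its speed; a pose out of reach is approached as far as the arm can. A call with a gripper value outside its range is refused whole. "gripper" is the opening, from 0 (shut) to 1 (fully open), set as the call begins (left out, the last holds). The fingers move at their own pace and stop on an object; "grip_force" is the grip in N (left out, the last holds). Time passes only in rows, so rows that do not move let the fingers close. It gives the time, the measured TCP pose, the force and the opening at its end, in the units of the state.
- arm.read_state(): the state, without advancing time (a new reading comes with each control period).
- arm.capture(name): name is "scene" or "top" or "wrist"; returns (picture, depth): 384x512x3 uint8, red, green, blue; 384x512 float32, mm along the optical axis (not along the pixel's ray), 0 where there is no reading.
- arm.get_calibration(name): a dict with "K" (3x3 intrinsics, pixels), "camera_from_world" (4x4, takes a point from world to camera coordinates). Camera axes: x right, y up, looking along -z (the intrinsics and any distortion apply to the point x, -y, -z); pixel columns grow to the right and rows downward; lengths in mm; the calibration is good to about 2 mm. The wrist camera is an equidistant fisheye: a pixel r from the principal point sees the ray r / f radians off the axis. A picture is of the moment at which its call begins: read the wrist's pose just before it. get_calibration takes no time and is no camera call; for the wrist camera it gives the pose at the moment of the call.
- arm.job_done(): hands the job in, once; it reports no verdict.
The state is a dict: "t": time; "joint_positions": joint angles; "joint_vel": joint speeds; "joint_efforts": joint torques, N m; "tcp_pos": TCP position; "eef_rot": TCP orientation; "force": force on the tool from outside, world axes, zero at the start; "wrist_torque": the same for the moment, N m; "opening": opening from 0.0 (shut) to 1.0 (fully open).
Only numpy, scipy, OpenCV 4.12 (cv2) and the standard library are available. Lean on these libraries where they do the work, as an engineer would, in place of code of your own. Each camera call takes 0.05 s, during which the arm holds its last target.

## Task

Stack all the loose aluminium riser plates in one square pile on the outline in the middle of the scale's hung pan, then slide the poise along the beam until the beam comes to rest level at the white mark with nothing touching the scale. Once it has stood level for a good two seconds, restack all the plates in one square pile on the outline on the wooden packing board, and slide the poise fully home towards the pivot; leave the cork block, the screwdriver and the brush where they are.

Things in the scene. Friction and masses are not known exactly. Their poses are not given: they have to be found in the camera images.
- plate0: aluminium ski riser plate, flat bar 120 x 56 x 12 mm with four dark screw holes and two grooves on its top face, about 0.15 kg (each differs by up to 20 %, unknown). Origin: centre of its underside; x along its 120 mm length, z up at the start; either face may be up in a pile. Two to four of the plates are there, the others are absent. They start flat on the table in the row in front of the scale.
- plate1: aluminium ski riser plate, flat bar 120 x 56 x 12 mm with four dark screw holes and two grooves on its top face, about 0.15 kg (each differs by up to 20 %, unknown). Origin: centre of its underside; x along its 120 mm length, z up at the start; either face may be up in a pile. Two to four of the plates are there, the others are absent. They start flat on the table in the row in front of the scale.
- plate2: aluminium ski riser plate, flat bar 120 x 56 x 12 mm with four dark screw holes and two grooves on its top face, about 0.15 kg (each differs by up to 20 %, unknown). Origin: centre of its underside; x along its 120 mm length, z up at the start; either face may be up in a pile. Two to four of the plates are there, the others are absent. They start flat on the table in the row in front of the scale.
- plate3: aluminium ski riser plate, flat bar 120 x 56 x 12 mm with four dark screw holes and two grooves on its top face, about 0.15 kg (each differs by up to 20 %, unknown). Origin: centre of its underside; x along its 120 mm length, z up at the start; either face may be up in a pile. Two to four of the plates are there, the others are absent. They start flat on the table in the row in front of the scale.
- scale: fixed beam scale (stand, beam, poise, pan). Origin on the table under the pivot; z up, y along the level beam from the pivot to the poise arm. Base 120 (x) x 240 (y) x 18 mm, then a 50 mm wide bar to y = 335 mm; column 34 x 30 mm. Pivot 165 mm high; aluminium beam 16 mm wide, 14 mm high, from y = -110 to +315 mm. Index post at y = 325 mm, x = -15 to -23 mm, 230 mm tall, with the white level mark.
- beam (a joint): beam tilt, rad: 0 level (pointer at the white mark), positive = poise arm up, pan down; stops at -0.1 and 0.1. Weakly self-centring (1 N m/rad), settles in about 1 s: near balance 1 mm of poise travel outwards changes it by -0.006 rad; over 17 mm from balance it lies on a stop. Level when the pan is empty and the poise home; at the start it lies at -0.1.
- poise (a joint): poise position along the beam, m: 0 = home (against its stop nearest the pivot, 50 mm from it), 0.19 = outer end. Slides with about 1.3 N friction, stays where left; starts far out. It weighs 0.6 kg; to balance, it stands about 0.025 m from home per plate on the pan (plates differ).
- poise_fin (a point): top centre of the poise's upright steel fin, 60 mm above the beam's centre line. Fin: 30 mm across the beam, 14 mm thick along it, 42 mm tall, on a dark steel block 44 (across) x 36 (along) x 44 mm whose top is 42 mm below this point. y along the beam, outwards from the pivot.
- pan_mid (a point): centre of the flat top of the scale's hung pan: steel, 150 (x) x 160 (y) x 5 mm, dark outline 62 (x) x 126 (y) mm in the middle; 188 mm from the pivot, opposite the poise. z up, y along the beam. It stays level and moves about 10 mm up and down with the beam (47 mm above the table when level). Hangs by a 30 mm wide strap 88 mm from this point towards +y; open above and all else round.
- board_mid (a point): centre of the top face of the wooden packing board, fixed to the table in the plates' row, 160 (x) x 84 (y) x 5 mm, this point 5 mm above the table, with a dark 126 (x) x 62 (y) mm outline in its middle; x along its length, z up.
- cork: bystander: loose cork block 110 x 60 x 40 mm, in the same row as the plates; origin centre of underside
- driver: bystander: loose screwdriver lying on the table, right side; origin near its middle
- brush: bystander: loose brush lying on the table, left side; origin near its middle

How it is judged:
By the outcome, as a careful person would: the job done as asked, in the order asked, and still so for the second after the job is handed in, with the robot touching nothing.
Of plate0, plate1, plate2, plate3 only 2 to 4 are there at a start; the rules pass over those that are not, and their reading is None.
At some moment in a run one of plate0, plate1, plate2, plate3 may be knocked a few centimetres aside while the robot is not near it.
Once in a run the grip may slacken for a moment while it holds something.
It also fails if it takes over 210 s, if anything falls off the work surface, if the arm or the gripper's body presses on something with over 40 N, if the wrist force passes 120 N, or if a joint passes its speed limit or range.

## Working session

There is one attempt and no reset: what is moved stays moved. The work goes in short steps, Python scripts to look and compute and a tool call to move; the robot and the scene stay as the last step left them, time stands still between calls to the robot, and variables do not carry over. Pictures are saved under pics/ and viewed, and the job is handed in when it is done.

Besides the shell and the picture viewer there is one more tool, called after "Emit:" as name(argument=value, ...), one argument or row to a line, values as JSON. carry_out: Moves the arm, as the interface text tells. Its arguments: {"type":"object","properties":{"rows":{"type":"array","items":{"type":"array","items":{"type":"array","items":{"type":"number"}}}},"gripper":{"type":"number"},"grip_force":{"type":"number"}},"required":["rows"]}

```bash
mkdir -p pics; cat > h.py <<'E'
import numpy as np, cv2
from plant import arm
def snap(n,f):
    im,d=arm.capture(n); cv2.imwrite('pics/'+f+'.png',im[:,:,::-1]); np.savez('pics/'+f+'.npz',im=im,d=d); return im,d
def ray(name,u,v,cal=None):
    c=cal or arm.get_calibration(name); K=np.array(c['K']);T=np.array(c['camera_from_world'])
    p=np.array([(u-K[0,2])/K[0,0],(v-K[1,2])/K[1,1]])
    if name=='wrist':
        th=np.linalg.norm(p); s=np.sin(th)/th if th>0 else 1; q=np.array([p[0]*s,p[1]*s,np.cos(th)])
    else: q=np.array([p[0],p[1],1.])
    dc=np.array([q[0],-q[1],-q[2]]); R=T[:3,:3]; o=-R.T@T[:3,3]
    return o,R.T@dc
def onz(name,u,v,z,cal=None):
    o,d=ray(name,u,v,cal); return o+d*(z-o[2])/d[2]
def proj(name,P,cal=None):
    c=cal or arm.get_calibration(name); K=np.array(c['K']);T=np.array(c['camera_from_world'])
    q=T[:3,:3]@np.array(P)+T[:3,3]; q=np.array([q[0],-q[1],-q[2]])
    if name=='wrist':
        r=np.hypot(q[0],q[1]);th=np.arctan2(r,q[2]); return K[0,2]+K[0,0]*th*q[0]/r,K[1,2]+K[1,1]*th*q[1]/r
    return K[0,2]+K[0,0]*q[0]/q[2],K[1,2]+K[1,1]*q[1]/q[2]
E
python3 - <<'E'
from h import *
s=arm.read_state(); print({k:np.round(v,3) for k,v in s.items()})
for n in ['scene','top','wrist']:
    snap(n,n+'0'); c=arm.get_calibration(n); print(n,np.round(c['K'],1).tolist(),np.round(c['camera_from_world'],3).tolist(),c.keys())
E
```

```text
{'t': np.float64(0.0), 'joint_positions': array([ 1.273,  0.537, -0.004,  1.539,  0.003,  1.067, -0.071]), 'joint_vel': array([-0.001,  0.   , -0.   ,  0.001, -0.001, -0.001,  0.002]), 'joint_efforts': array([-0.0000e+00, -5.8342e+01,  1.0480e+00, -2.5911e+01,  1.2000e-02,
        9.0000e-03,  0.0000e+00]), 'tcp_pos': array([ 149.176, -632.026,  249.374]), 'eef_rot': array([ 0.993,  0.116, -0.   , -0.001]), 'force': array([0.014, 0.617, 0.664]), 'wrist_torque': array([-0.012,  0.061, -0.015]), 'opening': np.float64(1.006)}
scene [[388.7, 0.0, 259.9], [0.0, 388.7, 191.3], [0.0, 0.0, 1.0]] [[-0.83, 0.558, 0.001, 466.452], [-0.478, -0.711, 0.515, 184.541], [0.288, 0.427, 0.857, -1398.725], [0.0, 0.0, 0.0, 1.0]] dict_keys(['K', 'camera_from_world'])
top [[353.7, 0.0, 257.1], [0.0, 353.7, 197.4], [0.0, 0.0, 1.0]] [[0.02, -1.0, -0.003, -14.576], [0.985, 0.019, 0.173, -552.251], [-0.173, -0.006, 0.985, -1081.747], [0.0, 0.0, 0.0, 1.0]] dict_keys(['K', 'camera_from_world'])
wrist [[297.3, 0.0, 257.1], [0.0, 297.3, 193.3], [0.0, 0.0, 1.0]] [[0.23, -0.973, -0.002, -648.494], [0.939, 0.222, -0.263, 34.071], [0.256, 0.059, 0.965, -377.107], [0.0, 0.0, 0.0, 1.0]] dict_keys(['K', 'camera_from_world'])
```

View pics/scene0.png

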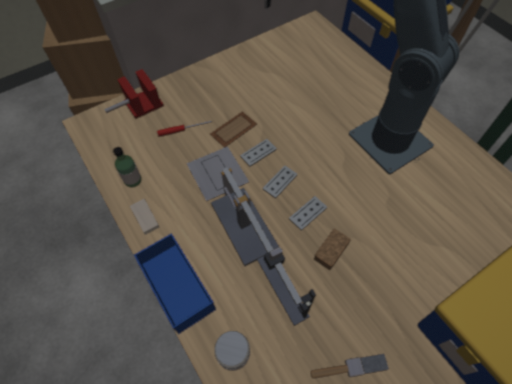

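View pics/top0.png

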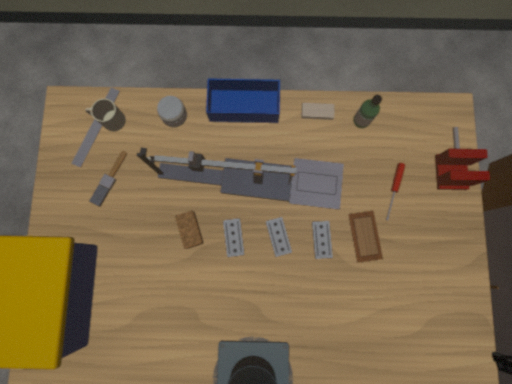

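The scene view shows three plates in a row, with the cork beside them and the board at about (233,128). In the top view the plates are at about (233,237), (278,237) and (322,240), the board at (366,237), the pan at (318,183) and the poise at (196,160).

```bash
python3 - <<'E'
from h import *
im=np.load('pics/top0.npz')['im']
cal=arm.get_calibration('top')
cv2.imwrite('pics/topz.png',cv2.resize(im[130:275,130:400,::-1],None,fx=2.9,fy=2.9,interpolation=cv2.INTER_CUBIC))
hsv=cv2.cvtColor(im,cv2.COLOR_RGB2HSV)
m=((hsv[...,1]<70)&(hsv[...,2]>80)).astype(np.uint8)
m[:,:150]=0;m[:,360:]=0;m[:150]=0;m[270:]=0
m=cv2.morphologyEx(m,cv2.MORPH_CLOSE,np.ones((3,3)))
for c in cv2.findContours(m,cv2.RETR_EXTERNAL,cv2.CHAIN_APPROX_NONE)[0]:
    if cv2.contourArea(c)<150: continue
    r=cv2.minAreaRect(c); z=12
    b=[onz('top',u,v,z,cal)[:2] for u,v in c[:,0]]
    w=cv2.minAreaRect(np.array(b,np.float32)); print(np.round(r[0]),'world',np.round(w[0],1),np.round(w[1],1),round(w[2],1))
for n,u,v,z in [('board',366,237,5),('pan',318,183,47),('pivot',258,170,170),('poise',196,160,190),('cork',189,230,40)]: print(n,np.round(onz('top',u,v,z,cal),0))
E
```

```text
[322. 239.] world [ 426.2 -215.1] [121.4  57.8] 4.6
[233. 237.] world [427.3  71.8] [122.2  58. ] 8.7
[278. 236.] world [432.6 -74.4] [121.7  57.8] 16.6
[246. 175.] world [634.2  39.8] [648.5 158.2] 84.5
board [ 436. -360.    5.]
pan [ 603. -199.   47.]
pivot [611.  -5. 170.]
poise [632. 171. 190.]
cork [445. 210.  40.]
```

View pics/topz.png

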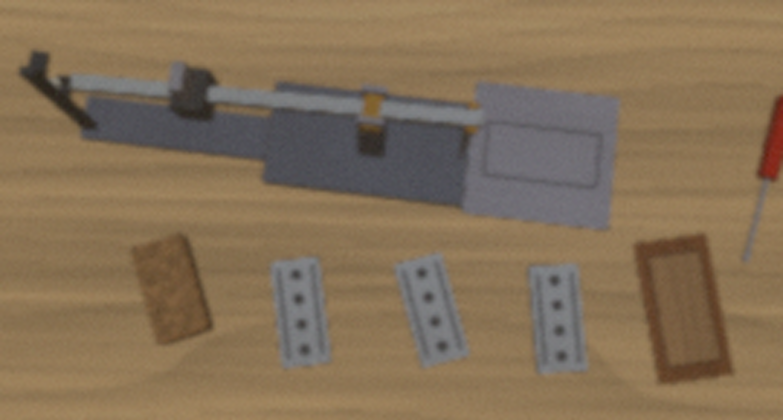

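```bash
cat >> h.py <<'E'
def cloud(name,d,cal=None):
    c=cal or arm.get_calibration(name); K=np.array(c['K']);T=np.array(c['camera_from_world'])
    v,u=np.mgrid[0:384,0:512]
    if name=='wrist':
        x=(u-K[0,2])/K[0,0];y=(v-K[1,2])/K[1,1];th=np.hypot(x,y)+1e-9
        k=np.tan(th)/th; q=np.stack([x*k*d,-y*k*d,-d],-1)
    else: q=np.stack([(u-K[0,2])/K[0,0]*d,-(v-K[1,2])/K[1,1]*d,-d],-1)
    return (q-T[:3,3])@T[:3,:3]
E
python3 - <<'E'
from h import *
z=np.load('pics/top0.npz');im,d=z['im'],z['d']; P=cloud('top',d)
for n,u,v in [('table',300,280),('plate',236,237),('board',366,237),('pan',318,183),('base',240,185),('beam',225,164),('cork',189,230)]: print(n,np.round(np.median(P[v-2:v+3,u-2:u+3].reshape(-1,3),0),1))
def rect(m,z=None):
    m=cv2.morphologyEx(m.astype(np.uint8),cv2.MORPH_OPEN,np.ones((3,3)))
    c=max(cv2.findContours(m,cv2.RETR_EXTERNAL,cv2.CHAIN_APPROX_NONE)[0],key=cv2.contourArea)[:,0]
    w=np.array([onz('top',u,v,z)[:2] for u,v in c],np.float32); r=cv2.minAreaRect(w); print(np.round(r[0],1),np.round(r[1],1),round(r[2],1),cv2.contourArea(c)); 
X,Y,Z=P[...,0],P[...,1],P[...,2]
pm=(Z>38)&(Z<75)&(Y<-115)&(Y>-300)&(X>500)&(X<700); zz=np.median(Z[pm]);print('panz',zz); rect(pm,zz)
hsv=cv2.cvtColor(im,cv2.COLOR_RGB2HSV)
bm=(Y<-300)&(Y>-420)&(X>340)&(X<540)&(Z<15)&(hsv[...,2]<np.median(hsv[270:290,300:400,2])*0.82)
bm=cv2.morphologyEx(bm.astype(np.uint8),cv2.MORPH_CLOSE,np.ones((15,15))); rect(bm,5)
tm=(Z>155)&(X>500)&(Y>-150)&(Y<300)
p=P[tm]; print('beam'); 
for y in range(-120,300,20):
    s=p[(p[:,1]>=y)&(p[:,1]<y+20)]
    if len(s): print(y,np.round(s.mean(0),0),np.round(s.max(0),0),np.round(s.min(0),0),len(s))
E
```

```text
table [ 295.2 -145.8    0.5]
plate [427.3  62.4  12.4]
board [ 436.1 -359.8    5.7]
pan [ 600.8 -196.5   59.4]
base [598.   54.   18.5]
beam [629.4  91.2 163.4]
cork [444.6 209.6  40.8]
panz 58.62600043717216
[ 600.5 -192.5] [159.9 150.2] 84.2 2127.0
[ 439.5 -356.5] [161.6  88. ] 9.3 1231.0
beam
-120 [ 608. -107.  181.] [ 625. -102.  186.] [ 595. -114.  156.] 50
-100 [610. -91. 180.] [620. -82. 185.] [ 596. -100.  167.] 50
-80 [612. -71. 178.] [621. -60. 183.] [604. -80. 168.] 43
-60 [614. -51. 176.] [623. -42. 181.] [606. -60. 166.] 45
-40 [616. -31. 174.] [625. -22. 178.] [608. -40. 164.] 46
-20 [618. -10. 177.] [642.  -2. 189.] [597. -20. 160.] 109
0 [618.   7. 173.] [640.  18. 189.] [599.   0. 158.] 71
20 [622.  30. 168.] [632.  39. 174.] [615.  21. 158.] 45
40 [624.  50. 166.] [633.  59. 171.] [617.  41. 157.] 43
60 [627.  71. 164.] [636.  80. 169.] [618.  62. 157.] 43
80 [628.  90. 162.] [639. 100. 165.] [621.  82. 156.] 37
100 [631. 109. 160.] [639. 118. 164.] [623. 100. 156.] 40
120 [634. 130. 158.] [642. 140. 162.] [624. 121. 155.] 39
140 [637. 150. 157.] [652. 160. 162.] [627. 142. 155.] 31
160 [636. 171. 175.] [661. 180. 208.] [615. 160. 157.] 136
180 [632. 187. 189.] [654. 199. 209.] [618. 180. 161.] 74
```

```bash
cat >> h.py <<'E'
from scipy.spatial.transform import Rotation as Ro
def Rdown(a):
    a=np.radians(a); return Ro.from_matrix(np.array([[np.cos(a),np.sin(a),0],[np.sin(a),-np.cos(a),0],[0,0,-1]]))
def plan(p,a,vmax=38,start=None,label='',wmax=6.8):
    """print rows from start (pos,R) to p,a; returns new start"""
    if start is None:
        s=arm.read_state(); start=(np.array(s['tcp_pos']),Ro.from_quat(s['eef_rot']))
    p0,R0=start; p=np.array(p,float); R1=Rdown(a)
    if (R0.inv()*R1).magnitude()>np.pi/2+.2: R1=Rdown(a+180)
    rv=(R0.inv()*R1).as_rotvec(degrees=True); d=p-p0
    n=int(max(1,np.ceil(np.linalg.norm(d)/vmax),np.ceil(np.linalg.norm(rv)/wmax)))
    rows=[]; st=rv/n
    for i in range(n):
        R=R0*Ro.from_rotvec(rv*i/n,degrees=True)
        rows.append([round(float(x),1) for x in np.r_[R.inv().apply(d/n),st]])
    print(label,n,'rows; rot',np.round(rv,1))
    same=all(r==rows[0] for r in rows)
    for r in ([rows[0]] if same else rows): print('  ',r, f'x{n}' if same else '')
    return p,R1
def st():
    s=arm.read_state(); R=Ro.from_quat(s['eef_rot']).as_matrix()
    print('t',round(s['t'],2),'tcp',np.round(s['tcp_pos'],1),'a',round(np.degrees(np.arctan2(R[1,0],R[0,0])),1),'zax',np.round(R[:,2],3),'F',np.round(s['force'],1),'open',round(float(s['opening']),3)); return s
E
python3 - <<'E'
from h import *
z=np.load('pics/top0.npz');im,d=z['im'],z['d']; P=cloud('top',d)
p=P[(P[...,2]>195)&(P[...,1]>120)&(P[...,1]<230)&(P[...,0]>580)&(P[...,0]<690)]
print(np.round(p.mean(0),1),np.round(p.max(0),1),np.round(p.min(0),1),len(p)); print(np.sort(np.round(p[:,2])))
st(); s=plan([426,-215,90],4.6,label='hover'); plan([426,-215,18],4.6,start=s,label='down',vmax=15)
E
```

```text
[638.4 182.7 204.6] [653.8 191.4 209. ] [623.7 175.8 195.4] 63
[195. 196. 196. 197. 197. 201. 202. 202. 202. 202. 202. 203. 203. 203.
 203. 203. 204. 204. 204. 204. 204. 204. 204. 204. 204. 205. 205. 205.
 205. 205. 205. 205. 205. 205. 205. 206. 206. 206. 206. 206. 206. 206.
 206. 206. 206. 206. 207. 207. 207. 207. 207. 207. 207. 207. 207. 207.
 208. 208. 208. 208. 208. 209. 209.]
t 0.15 tcp [ 149.2 -632.2  249.6] a 13.3 zax [-0.     0.001 -1.   ] F [-0.4  0.5  0.3] open 1.001
hover 14 rows; rot [-0.1  0.   8.7]
   [26.1, -24.4, 11.4, -0.0, 0.0, 0.6] 
   [25.8, -24.7, 11.4, -0.0, 0.0, 0.6] 
   [25.6, -25.0, 11.4, -0.0, 0.0, 0.6] 
   [25.3, -25.3, 11.4, -0.0, 0.0, 0.6] 
   [25.0, -25.6, 11.4, -0.0, 0.0, 0.6] 
   [24.7, -25.8, 11.4, -0.0, 0.0, 0.6] 
   [24.4, -26.1, 11.4, -0.0, 0.0, 0.6] 
   [24.2, -26.4, 11.4, -0.0, 0.0, 0.6] 
   [23.9, -26.6, 11.4, -0.0, 0.0, 0.6] 
   [23.6, -26.9, 11.4, -0.0, 0.0, 0.6] 
   [23.3, -27.1, 11.4, -0.0, 0.0, 0.6] 
   [23.0, -27.4, 11.4, -0.0, 0.0, 0.6] 
   [22.7, -27.6, 11.4, -0.0, 0.0, 0.6] 
   [22.4, -27.9, 11.4, -0.0, 0.0, 0.6] 
down 5 rows; rot [0. 0. 0.]
   [0.0, 0.0, 14.4, 0.0, 0.0, 0.0] x5
```

Emit:
carry_out(
  rows=[
    [[26,-24.5,11.4,0,0,0.6],[26,-24.5,11.4,0,0,0.6],[25.5,-25,11.4,0,0,0.6],[25.5,-25,11.4,0,0,0.6],[25,-25.5,11.4,0,0,0.6],[25,-26,11.4,0,0,0.6],[24.5,-26,11.4,0,0,0.6]],
  ],
  gripper=1,
  grip_force=60,
)

```text
t: 0.73
tcp_pos: [285.6, -425.4, 166.6]
eef_rot: [0.998, 0.069, -0.002, 0.004]
force: [0.2, -0.2, -0.5]
opening: 1.004
```

Emit:
carry_out(
  rows=[
    [[24,-26.5,11.4,0,0,0.6],[24,-26.5,11.4,0,0,0.6],[23.5,-27,11.4,0,0,0.6],[23.5,-27,11.4,0,0,0.6],[23,-27,11.4,0,0,0.6],[22.5,-27.5,11.4,0,0,0.6],[22.5,-28,11.4,0,0,0.6],[0,0,0,0,0,0]],
  ],
)

```text
t: 1.4
tcp_pos: [435.9, -201.7, 79.7]
eef_rot: [0.999, 0.035, -0.001, 0.002]
force: [-0.1, 0.2, -0.0]
opening: 1.001
```

```bash
python3 - <<'E'
from h import *
st(); snap('wrist','w1')
s=plan([426,-215,30],4.6,label='down');plan([426,-215,18],4.6,start=s,label='down',vmax=15)
E
```

```text
t 1.4 tcp [ 435.9 -201.7   79.7] a 4.0 zax [-0.001 -0.005 -1.   ] F [-0.1  0.2 -0. ] open 1.001
down 2 rows; rot [ 0.4  0.2 -0.7]
   [-4.3, 4.6, 25.1, 0.2, 0.1, -0.4] 
   [-4.4, 4.7, 25.1, 0.2, 0.1, -0.4] 
down 1 rows; rot [0. 0. 0.]
   [0.0, 0.0, 12.0, 0.0, 0.0, 0.0] x1
```

View pics/w1.png

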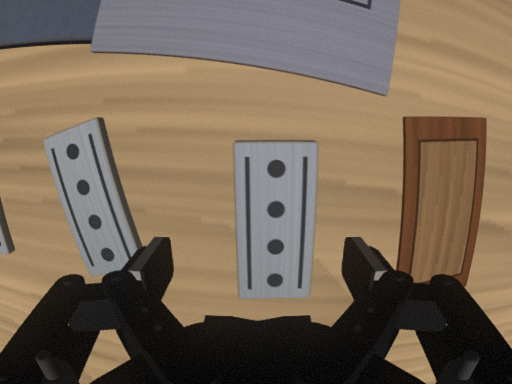

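The wrist view shows the target plate between the open jaws, centred near (276,220). The board is on the right and the neighbouring plate on the left.

```bash
cat >> h.py <<'E'
def plates(name,im,cal=None,z=12,amin=150,box=None):
    hsv=cv2.cvtColor(im,cv2.COLOR_RGB2HSV)
    m=((hsv[...,1]<70)&(hsv[...,2]>80)).astype(np.uint8)
    m=cv2.morphologyEx(m,cv2.MORPH_CLOSE,np.ones((3,3)))
    m=cv2.morphologyEx(m,cv2.MORPH_OPEN,np.ones((3,3)))
    out=[]
    for c in cv2.findContours(m,cv2.RETR_EXTERNAL,cv2.CHAIN_APPROX_NONE)[0]:
        if cv2.contourArea(c)<amin: continue
        b=np.array([onz(name,u,v,z,cal)[:2] for u,v in c[:,0]],np.float32)
        if not np.isfinite(b).all(): continue
        (cx,cy),(w,h),a=cv2.minAreaRect(b)
        if w<h: w,h,a=h,w,a-90
        if 95<w<150 and 40<h<80:
            print('plate',np.round([cx,cy],1),np.round([w,h],1),round(a,1),'px',c[:,0].mean(0).round()); out.append((cx,cy,a))
    return out
E
python3 - <<'E'
from h import *
plates('wrist',np.load('pics/w1.npz')['im'])
im,d=snap('top','top1'); plates('top',im)
E
```

```text
plate [ 424.8 -217.8] [119.3  55.3] 4.3 px [275. 217.]
plate [431.6 -78.8] [118.3  55.9] 16.4 px [ 90. 196.]
plate [427.4  72. ] [121.4  57.9] 8.4 px [233. 237.]
plate [432.7 -74.4] [121.6  58.3] 16.4 px [278. 236.]
plate [575.1 512.2] [103.8  45. ] -24.8 px [102. 189.]
plate [ 867.5 -205.1] [107.8  53.6] 88.1 px [318. 110.]Traceback (most recent call last):
  File "<stdin>", line 3, in <module>
  File "h.py", line 59, in plates
    b=np.array([onz(name,u,v,z,cal)[:2] for u,v in c[:,0]],np.float32)
                ~~~^^^^^^^^^^^^^^^^
  File "h.py", line 14, in onz
    o,d=ray(name,u,v,cal); return o+d*(z-o[2])/d[2]
        ~~~^^^^^^^^^^^^^^
  File "h.py", line 6, in ray
    c=cal or arm.get_calibration(name); K=np.array(c['K']);T=np.array(c['camera_from_world'])
             ~~~~~~~~~~~~~~~~~~~^^^^^^
ValueError: time passes only in moves, steps and waits
```

```bash
sed -i 's/    hsv=cv2.cvtColor(im,cv2.COLOR_RGB2HSV)\n    m=((hsv\[...,1\]<70)/&/; s/^def plates(.*$/&\n    cal=cal or arm.get_calibration(name)/' h.py
python3 - <<'E'
from h import *
st()
s=plan([425,-217,30],4.4,label='down');plan([425,-217,18],4.4,start=s,label='down',vmax=15)
E
```

```text
t 1.5 tcp [ 432.7 -207.7   80.7] a 3.7 zax [-0.003 -0.008 -1.   ] F [-0.5 -0.7 -0.1] open 1.002
down 2 rows; rot [ 0.4  0.2 -0.7]
   [-4.1, 4.2, 25.4, 0.2, 0.1, -0.4] 
   [-4.1, 4.3, 25.4, 0.2, 0.1, -0.4] 
down 1 rows; rot [0. 0. 0.]
   [0.0, 0.0, 12.0, 0.0, 0.0, 0.0] x1
```

Emit:
carry_out(
  rows=[
    [[-4,4,15,0,0,-0.3],[-4,4,15,0,0,-0.3],[0,0,10,0.3,0.2,0],[0,0,8,0,0,0],[0,0,0,0,0,0],[0,0,0,0,0,0]],
  ],
)

```text
t: 2.0
tcp_pos: [423.0, -223.8, 32.5]
eef_rot: [0.999, 0.033, 0.001, 0.003]
force: [-1.1, 0.3, 0.0]
opening: 1.004
```

```bash
python3 - <<'E'
from h import *
st();c=arm.get_calibration('wrist');im,d=snap('wrist','w2');plates('wrist',im,c);st()
s=plan([425,-217,18],4.4,label='down',vmax=8)
E
```

```text
t 2.0 tcp [ 423.  -223.8   32.5] a 3.8 zax [ 0.002 -0.006 -1.   ] F [-1.1  0.3  0. ] open 1.004
plate [ 427.5 -214.5] [117.1  54.7] 4.5 px [241. 217.]
plate [433.6 -75.9] [117.3  56.6] 16.7 px [ 35. 201.]
t 2.05 tcp [ 423.  -223.7   32.6] a 3.8 zax [ 0.002 -0.006 -1.   ] F [-0.8  0.1 -0.1] open 1.003
down 3 rows; rot [ 0.4 -0.1 -0.6]
   [0.8, -2.2, 4.9, 0.1, -0.0, -0.2] x3
```

Emit:
carry_out(
  rows=[
    [[2,-4,0,0,0,-0.3],[2,-4,0,0.2,0,-0.3],[0,0,5,0.2,0,0],[0,0,5,0,0,0],[0,0,3,0,0,0],[0,0,0,0,0,0]],
  ],
)

```text
t: 2.55
tcp_pos: [428.9, -214.5, 20.5]
eef_rot: [0.999, 0.039, 0.003, -0.0]
force: [1.0, 0.6, 0.1]
opening: 1.002
```

```bash
python3 - <<'E'
from h import *
st();plan([426.5,-215,18],4.4,label='down',vmax=8)
E
```

```text
t 2.55 tcp [ 428.9 -214.5   20.5] a 4.5 zax [ 0.006  0.    -1.   ] F [1.  0.6 0.1] open 1.002
down 1 rows; rot [ 0.  -0.3  0.1]
   [-2.5, 0.3, 2.5, 0.0, -0.3, 0.1] x1
```

Emit:
carry_out(
  rows=[
    [[-2,0,2.5,0,-0.3,0],[0,0,0,0,0,0],[0,0,0,0,0,0],[0,0,0,0,0,0],[0,0,0,0,0,0],[0,0,0,0,0,0],[0,0,0,0,0,0]],
  ],
  gripper=0,
  grip_force=60,
)

```text
t: 3.13
tcp_pos: [426.5, -214.8, 17.9]
eef_rot: [0.999, 0.039, -0.001, 0.0]
force: [-1.2, -0.0, -0.4]
opening: 0.639
```

```bash
python3 - <<'E'
from h import *
st()
s=plan([427,-215,100],4.4,label='up'); s=plan([500,-205,110],45,start=s,label='rot'); plan([600.5,-192.5,105],84.2,start=s,label='goto')
E
```

```text
t 3.13 tcp [ 426.5 -214.8   17.9] a 4.5 zax [-0.001 -0.    -1.   ] F [-1.2 -0.  -0.4] open 0.639
up 3 rows; rot [0.  0.1 0.1]
   [0.1, 0.1, -27.4, 0.0, 0.0, 0.0] 
   [0.1, 0.1, -27.4, 0.0, 0.0, 0.0] 
   [0.2, 0.1, -27.4, 0.0, 0.0, 0.0] 
rot 6 rows; rot [  0.    0.  -40.6]
   [12.3, -0.7, -1.7, 0.0, 0.0, -6.8] 
   [12.3, 0.7, -1.7, 0.0, 0.0, -6.8] 
   [12.1, 2.2, -1.7, 0.0, 0.0, -6.8] 
   [11.7, 3.6, -1.7, 0.0, 0.0, -6.8] 
   [11.2, 4.9, -1.7, 0.0, 0.0, -6.8] 
   [10.6, 6.2, -1.7, 0.0, 0.0, -6.8] 
goto 6 rows; rot [  0.    0.  -39.2]
   [13.3, 10.4, 0.8, 0.0, 0.0, -6.5] 
   [12.1, 11.8, 0.8, 0.0, 0.0, -6.5] 
   [10.6, 13.1, 0.8, 0.0, 0.0, -6.5] 
   [9.1, 14.2, 0.8, 0.0, 0.0, -6.5] 
   [7.4, 15.2, 0.8, 0.0, 0.0, -6.5] 
   [5.6, 15.9, 0.8, 0.0, 0.0, -6.5]
```

Emit:
carry_out(
  rows=[
    [[0,0,-25,0,0,0],[0,0,-25,0,0,0],[0,0,-25,0,0,0],[0,0,-10,0,0,-6],[12,0,0,0,0,-6.8],[12,2,0,0,0,-6.8],[12,3.5,0,0,0,-6.8],[11,5,0,0,0,-6.8],[10.5,6,0,0,0,-6.8],[0,0,0,0,0,0]],
  ],
)

```text
t: 3.97
tcp_pos: [485.6, -205.3, 105.3]
eef_rot: [0.92, 0.393, -0.003, -0.001]
force: [0.6, -0.0, -1.3]
opening: 0.637
```

```bash
python3 - <<'E'
from h import *
st();plan([600.5,-192.5,110],84.2,label='goto')
E
```

```text
t 3.97 tcp [ 485.6 -205.3  105.3] a 46.2 zax [-0.007  0.    -1.   ] F [ 0.6 -0.  -1.3] open 0.637
goto 6 rows; rot [ -0.4   0.2 -38. ]
   [14.8, 12.4, -0.9, -0.1, 0.0, -6.3] 
   [13.3, 13.9, -0.9, -0.1, 0.0, -6.3] 
   [11.7, 15.3, -0.9, -0.1, 0.0, -6.3] 
   [10.0, 16.5, -0.8, -0.1, 0.0, -6.3] 
   [8.1, 17.5, -0.8, -0.1, 0.0, -6.3] 
   [6.1, 18.3, -0.8, -0.1, 0.0, -6.3]
```

Emit:
carry_out(
  rows=[
    [[14,12,-1,0,0,-6.3],[13,14,-1,0,0,-6.3],[11.5,15,-1,0,0,-6.3],[10,16,-1,0,0,-6.3],[8,16,-1,0,0,-6.3],[3,8,-1,0,0,-6],[0,0,0,0,0,0],[0,0,0,0,0,0]],
  ],
)

```text
t: 4.63
tcp_pos: [581.2, -194.8, 106.1]
eef_rot: [0.746, 0.666, -0.007, -0.007]
force: [-0.3, 0.0, -2.1]
opening: 0.632
```

```bash
python3 - <<'E'
from h import *
st();im,d=snap('wrist','w3');st();
plan([600.5,-192.5,85],84.2,label='goto')
E
```

```text
t 4.63 tcp [ 581.2 -194.8  106.1] a 83.5 zax [-0.02   0.002 -1.   ] F [-0.3  0.  -2.1] open 0.632
t 4.68 tcp [ 580.9 -194.9  106.1] a 83.5 zax [-0.02   0.001 -1.   ] F [-0.2 -0.1 -1.5] open 0.636
goto 1 rows; rot [-1.2  0.  -0.7]
   [4.6, 19.7, 20.7, -1.2, 0.0, -0.7] x1
```

View pics/w3.png

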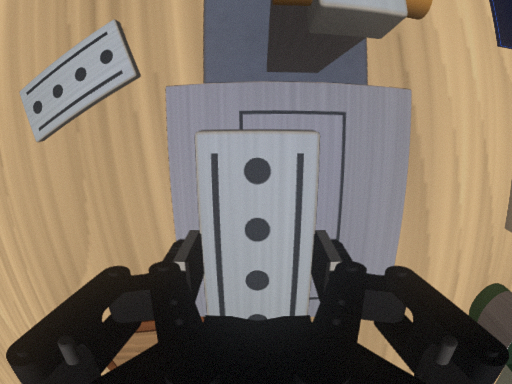

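The wrist view shows the held plate above the pan, with outline corners at about (241,112) and (346,112) and the lower-right corner near (318,298).

```bash
python3 - <<'E'
from h import *
c=arm.get_calibration('wrist')
A=onz('wrist',242,113,58.6,c);B=onz('wrist',345,113,58.6,c);D=onz('wrist',317,298,58.6,c)
print(np.round([A,B,D],1),np.linalg.norm(A-B),np.linalg.norm(B-D))
e=(B-A)/np.linalg.norm(B-A); n=np.array([e[1],-e[0],0]); 
if n[1]>0:n=-n
print('centre',(A+B)/2+63*n,'ydir',np.degrees(np.arctan2(-n[1],-n[0])), 'from diag',(A+D)/2)
for u,v in [(167,86),(411,90)]: print(np.round(onz('wrist',u,v,58.6,c),1))
# held plate corners
for u,v in [(197,131),(319,131)]: print('held',np.round(onz('wrist',u,v,100,c),1))
E
```

```text
[[ 578.7 -126.6   58.6]
 [ 637.7 -132.    58.6]
 [ 614.7 -253.3   58.6]] 59.16930675001081 123.50976368660825
centre [ 602.46306815 -192.02337817   58.6       ] ydir 84.7771765263191 from diag [ 596.70295464 -189.96056472   58.6       ]
[ 537.1 -104.3   58.6]
[ 682.2 -119.6   58.6]
held [ 561.2 -132.3  100. ]
held [ 613.8 -138.2  100. ]
```

Emit:
carry_out(
  rows=[
    [[2,8,3,-0.4,0,-0.3],[2,8,3,-0.4,0,-0.3],[0,3,4,-0.4,0,0],[0,0,4,0,0,0],[0,0,0,0,0,0],[0,0,0,0,0,0]],
  ],
)

```text
t: 5.18
tcp_pos: [598.1, -194.0, 89.2]
eef_rot: [0.746, 0.666, -0.002, 0.0]
force: [0.4, 0.1, -1.2]
opening: 0.637
```

```bash
python3 - <<'E'
from h import *
st();
plan([601,-192,78],84.4,label='goto')
E
```

```text
t 5.18 tcp [ 598.1 -194.    89.2] a 83.5 zax [-0.002 -0.002 -1.   ] F [ 0.4  0.1 -1.2] open 0.637
goto 1 rows; rot [-0.1  0.2 -0.9]
   [2.3, 2.7, 11.1, -0.1, 0.2, -0.9] x1
```

Emit:
carry_out(
  rows=[
    [[2,2.5,4,0,0,-0.8],[0,0,4,0,0,0],[0,0,2,0,0,0],[0,0,1,0,0,0],[0,0,0,0,0,0]],
  ],
)

```text
t: 5.6
tcp_pos: [600.5, -192.2, 76.8]
eef_rot: [0.741, 0.671, -0.002, -0.0]
force: [-0.4, 0.1, -1.9]
opening: 0.632
```

```bash
python3 - <<'E'
from h import *
st();
plan([601,-192,76],84.4,label='goto')
E
```

```text
t 5.6 tcp [ 600.5 -192.2   76.8] a 84.3 zax [-0.003 -0.002 -1.   ] F [-0.4  0.1 -1.9] open 0.632
goto 1 rows; rot [-0.1  0.2 -0.1]
   [0.3, 0.5, 0.8, -0.1, 0.2, -0.1] x1
```

Emit:
carry_out(
  rows=[
    [[0,0,0.8,0,0,0],[0,0,0,0,0,0],[0,0,0,0,0,0],[0,0,0,0,0,0],[0,0,-12,0,0,0],[0,0,-20,0,0,0],[0,0,-20,0,0,0],[0,0,-10,0,0,0],[0,0,0,0,0,0]],
  ],
  gripper=1,
)

```text
t: 6.35
tcp_pos: [601.5, -192.2, 144.0]
eef_rot: [0.741, 0.671, -0.001, 0.001]
force: [-0.2, 0.2, 0.8]
opening: 1.004
```

```bash
python3 - <<'E'
from h import *
st();c=arm.get_calibration('wrist');im,d=snap('wrist','w4');plates('wrist',im,c,z=70);plates('wrist',im,c,z=12)
c=arm.get_calibration('top');im,d=snap('top','top2');plates('top',im,c)
plan([432.7,-74.4,90],16.4,label='goto')
E
```

```text
t 6.35 tcp [ 601.5 -192.2  144. ] a 84.3 zax [-0.001 -0.003 -1.   ] F [-0.2  0.2  0.8] open 1.004
plate [ 866.  -205.2] [113.2  70. ] 88.2 px [491. 179.]
plate [435.2 -74.9] [119.7  56.9] 16.5 px [79. 88.]
plate [427.4  72. ] [122.1  57.9] 8.4 px [233. 237.]
plate [432.7 -74.4] [121.6  58.2] 16.4 px [278. 236.]
plate [575.1 512.2] [103.8  45. ] -24.8 px [102. 190.]
plate [ 867.2 -205. ] [107.1  54.3] 89.0 px [318. 110.]
goto 10 rows; rot [-0.1  0.2 67.9]
   [10.1, -17.8, 5.2, -0.0, 0.0, 6.8] 
   [7.9, -18.9, 5.2, -0.0, 0.0, 6.8] 
   [5.6, -19.7, 5.2, -0.0, 0.0, 6.8] 
   [3.2, -20.2, 5.2, -0.0, 0.0, 6.8] 
   [0.8, -20.5, 5.2, -0.0, 0.0, 6.8] 
   [-1.6, -20.4, 5.2, -0.0, 0.0, 6.8] 
   [-4.0, -20.1, 5.2, -0.0, 0.0, 6.8] 
   [-6.4, -19.5, 5.2, -0.0, 0.0, 6.8] 
   [-8.6, -18.6, 5.2, -0.0, 0.0, 6.8] 
   [-10.8, -17.4, 5.2, -0.0, 0.0, 6.8]
```

View pics/w4.png

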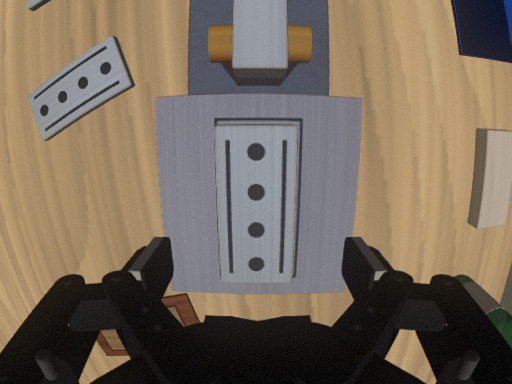

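The wrist view shows the plate on the pan almost inside the outline. Its top edge is near v=125, against v=120 for the outline.

```bash
python3 - <<'E'
from h import *
c=arm.get_calibration('wrist')
A=onz('wrist',216,120,58.6,c);B=onz('wrist',301,120,58.6,c)
print('outline',np.round([A,B,(A+B)/2],1))
q=[(217,125),(298,126),(292,282),(221,282)]
Q=np.array([onz('wrist',u,v,70.6,c) for u,v in q]); print(np.round(Q,1),np.round(Q.mean(0),1))
y=np.array([.1,.995,0]); print('outl centre',(A+B)/2-63*y)
E
```

```text
outline [[ 577.9 -126.4   58.6]
 [ 636.1 -132.1   58.6]
 [ 607.  -129.2   58.6]]
[[ 579.9 -129.6   70.6]
 [ 632.1 -135.4   70.6]
 [ 620.8 -250.2   70.6]
 [ 566.9 -245.    70.6]] [ 599.9 -190.1   70.6]
outl centre [ 600.70115347 -191.89618862   58.6       ]
```

Emit:
carry_out(
  rows=[
    [[10,-18,3,0,0,6.8],[8,-19,4,0,0,6.8],[5.5,-20,5,0,0,6.8],[3,-20,5,0,0,6.8],[1,-20,5,0,0,6.8],[-1.5,-20,5,0,0,6.8],[-4,-20,5,0,0,6.8],[-6,-19,5,0,0,6.8],[-8,-14,5,0,0,6.8],[-5,-6,5,0,0,5]],
  ],
)

```text
t: 7.28
tcp_pos: [435.9, -81.3, 85.4]
eef_rot: [0.992, 0.13, -0.007, -0.001]
force: [0.5, -0.3, -0.3]
opening: 0.998
```

Emit:
carry_out(
  rows=[
    [[0,0,0,0,0,0],[0,0,0,0,0,0]],
  ],
)

```text
t: 7.45
tcp_pos: [432.1, -80.0, 83.3]
eef_rot: [0.991, 0.13, -0.01, -0.001]
force: [-0.2, -0.9, -0.1]
opening: 1.002
```

```bash
python3 - <<'E'
from h import *
st();c=arm.get_calibration('wrist');im,d=snap('wrist','w5');plates('wrist',im,c,z=12);st()
plan([433,-74.6,30],16.4,label='goto')
E
```

```text
t 7.45 tcp [432.1 -80.   83.3] a 15.0 zax [-0.02 -0.   -1.  ] F [-0.2 -0.9 -0.1] open 1.002
plate [433.6 -73.5] [118.3  55. ] 16.5 px [250. 197.]
plate [428.1  70.8] [118.1  55.5] 8.6 px [ 71. 160.]
t 7.5 tcp [432.1 -80.1  83.3] a 15.0 zax [-0.021 -0.    -1.   ] F [-0.5  0.2  0.2] open 1.002
goto 2 rows; rot [-0.3  1.1 -1.4]
   [1.6, -2.4, 26.6, -0.2, 0.6, -0.7] 
   [1.4, -2.4, 26.7, -0.2, 0.6, -0.7]
```

Emit:
carry_out(
  rows=[
    [[2,-3,15,0,0.5,-0.7],[1,-2,16,0,0.5,-0.7],[0,0,12,0,0,0],[0,0,10,0,0,0],[0,0,5,0,0,0],[0,0,2,0,0,0],[0,0,0,0,0,0]],
  ],
)

```text
t: 8.08
tcp_pos: [440.2, -77.4, 21.5]
eef_rot: [0.989, 0.147, 0.003, -0.002]
force: [-0.1, -0.5, 0.4]
opening: 1.001
```

```bash
python3 - <<'E'
from h import *
st()
plan([433,-74.6,18],16.4,label='goto',vmax=10)
E
```

```text
t 8.08 tcp [440.2 -77.4  21.5] a 16.9 zax [ 0.005  0.005 -1.   ] F [-0.1 -0.5  0.4] open 1.001
goto 1 rows; rot [-0.2 -0.3  0.5]
   [-6.1, -4.8, 3.5, -0.2, -0.3, 0.5] x1
```

Emit:
carry_out(
  rows=[
    [[-3,-2.5,1,0,-0.2,0.3],[-3,-2.3,2,0,0,0],[0,0,0,0,0,0]],
  ],
)

```text
t: 8.33
tcp_pos: [433.6, -74.8, 19.2]
eef_rot: [0.99, 0.144, 0.002, -0.001]
force: [-0.6, -0.7, 0.3]
opening: 0.997
```

Emit:
carry_out(
  rows=[
    [[0,0,0,0,0,0],[0,0,0,0,0,0],[0,0,0,0,0,0],[0,0,0,0,0,0],[0,0,0,0,0,0],[0,0,0,0,0,0]],
  ],
  gripper=0,
)

```text
t: 8.83
tcp_pos: [434.0, -74.7, 20.9]
eef_rot: [0.989, 0.145, 0.003, -0.001]
force: [-0.2, -0.2, -1.3]
opening: 0.63
```

```bash
python3 - <<'E'
from h import *
st()
s=plan([433,-75,110],16.4,label='up',vmax=25)
plan([595,-192,112],84.3,start=s)
E
```

```text
t 8.83 tcp [434.  -74.7  20.9] a 16.6 zax [ 0.005  0.003 -1.   ] F [-0.2 -0.2 -1.3] open 0.63
up 4 rows; rot [-0.1 -0.3  0.2]
   [-0.1, -0.0, -22.3, -0.0, -0.1, 0.1] 
   [-0.2, -0.0, -22.3, -0.0, -0.1, 0.1] 
   [-0.2, -0.0, -22.3, -0.0, -0.1, 0.1] 
   [-0.2, 0.0, -22.3, -0.0, -0.1, 0.1] 
 10 rows; rot [  0.    0.  -67.9]
   [12.2, 15.8, -0.2, 0.0, 0.0, -6.8] 
   [10.3, 17.1, -0.2, 0.0, 0.0, -6.8] 
   [8.2, 18.2, -0.2, 0.0, 0.0, -6.8] 
   [6.0, 19.1, -0.2, 0.0, 0.0, -6.8] 
   [3.7, 19.6, -0.2, 0.0, 0.0, -6.8] 
   [1.3, 19.9, -0.2, 0.0, 0.0, -6.8] 
   [-1.0, 20.0, -0.2, 0.0, 0.0, -6.8] 
   [-3.4, 19.7, -0.2, 0.0, 0.0, -6.8] 
   [-5.7, 19.2, -0.2, 0.0, 0.0, -6.8] 
   [-7.9, 18.3, -0.2, 0.0, 0.0, -6.8]
```

Emit:
carry_out(
  rows=[
    [[0,0,-20,0,0,0],[0,0,-22,0,0,0],[0,0,-22,0,0,0],[0,0,-18,0,0,0],[0,0,-5,0,0,0],[0,0,0,0,0,0]],
  ],
)

```text
t: 9.33
tcp_pos: [432.0, -74.7, 109.7]
eef_rot: [0.989, 0.145, 0.001, -0.001]
force: [-0.1, -0.4, -1.3]
opening: 0.63
```

```bash
python3 - <<'E'
from h import *
st()
s=plan([500,-195,110],84.3,label='a')
plan([592,-192,110],84.3,start=s)
E
```

```text
t 9.33 tcp [432.  -74.7 109.7] a 16.7 zax [ 0.001  0.003 -1.   ] F [-0.1 -0.4 -1.3] open 0.63
a 10 rows; rot [ -0.1  -0.2 -67.6]
   [3.1, 13.5, -0.1, -0.0, -0.0, -6.8] 
   [1.5, 13.7, -0.1, -0.0, -0.0, -6.8] 
   [-0.2, 13.8, -0.1, -0.0, -0.0, -6.8] 
   [-1.8, 13.7, -0.1, -0.0, -0.0, -6.8] 
   [-3.4, 13.4, -0.1, -0.0, -0.0, -6.8] 
   [-5.0, 12.9, -0.0, -0.0, -0.0, -6.8] 
   [-6.4, 12.2, -0.0, -0.0, -0.0, -6.8] 
   [-7.8, 11.4, -0.0, -0.0, -0.0, -6.8] 
   [-9.1, 10.4, -0.0, -0.0, -0.0, -6.8] 
   [-10.3, 9.2, -0.0, -0.0, -0.0, -6.8] 
 3 rows; rot [0. 0. 0.]
   [4.0, 30.4, 0.0, 0.0, 0.0, 0.0] x3
```

Emit:
carry_out(
  rows=[
    [[3,13.5,0,0,0,-6.8],[1.5,13.7,0,0,0,-6.8],[0,13.8,0,0,0,-6.8],[-2,13.7,0,0,0,-6.8],[-3.5,13.4,0,0,0,-6.8],[-5,13,0,0,0,-6.8],[-6.5,12,0,0,0,-6.8],[-8,11.5,0,0,0,-6.8],[-9,10,0,0,0,-6.8],[-10,9,0,0,0,-6.6]],
  ],
)

```text
t: 10.17
tcp_pos: [498.2, -192.9, 96.2]
eef_rot: [0.72, 0.693, -0.001, -0.009]
force: [0.4, 0.2, -2.1]
opening: 0.633
```

Emit:
carry_out(
  rows=[
    [[3,15,0,0,0,0],[2,24,0,0,0,0],[2,24,0,0,0,0],[2,14,0,0,0,0],[0,4,0,0,0,0],[0,0,0,0,0,0],[0,0,0,0,0,0]],
  ],
)

```text
t: 10.75
tcp_pos: [574.5, -191.6, 82.4]
eef_rot: [0.721, 0.693, -0.006, -0.017]
force: [0.5, -0.8, 4.2]
opening: 0.63
```

```bash
python3 - <<'E'
from h import *
st();im,d=snap('wrist','w6');st()
plan([601,-192,102],84.3)
E
```

```text
t 10.75 tcp [ 574.5 -191.6   82.4] a 87.7 zax [-0.032  0.015 -0.999] F [ 0.5 -0.8  4.2] open 0.63
t 10.8 tcp [ 574.4 -191.6   82.5] a 87.7 zax [-0.032  0.015 -0.999] F [-0.7  1.   4.3] open 0.631
 1 rows; rot [-1.9 -0.7  3.4]
   [0.9, 26.0, -20.4, -1.9, -0.7, 3.4] x1
```

View pics/w6.png

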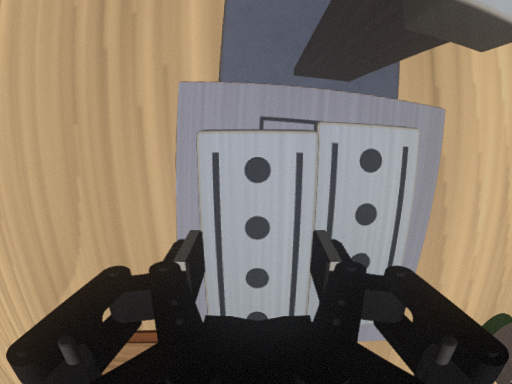

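Emit:
carry_out(
  rows=[
    [[0,0,-10,-0.7,-0.3,1],[0,0,-15,-0.6,-0.3,1.2],[0,0,-15,-0.6,0,1.2],[0,0,-8,0,0,0],[0,0,0,0,0,0],[0,0,0,0,0,0]],
  ],
)

```text
t: 11.3
tcp_pos: [570.7, -191.2, 132.1]
eef_rot: [0.743, 0.669, 0.001, -0.001]
force: [-0.8, -0.1, -0.7]
opening: 0.633
```

```bash
python3 - <<'E'
from h import *
st();im,d=snap('wrist','w7');st()
c=arm.get_calibration('top');im,d=snap('top','top3');plates('top',im,c); 
cv2.imwrite('pics/topz3.png',cv2.resize(im[130:275,130:400,::-1],None,fx=2.9,fy=2.9,interpolation=cv2.INTER_CUBIC))
E
```

```text
t 11.3 tcp [ 570.7 -191.2  132.1] a 84.0 zax [ 0.001  0.002 -1.   ] F [-0.8 -0.1 -0.7] open 0.633
t 11.35 tcp [ 570.8 -191.2  132. ] a 84.0 zax [ 0.001  0.002 -1.   ] F [-0.3  0.3 -0.4] open 0.634
plate [427.4  71.9] [122.  58.] 8.7 px [233. 237.]
plate [575.  512.2] [103.8  44.6] -25.2 px [102. 190.]
plate [ 723.5 -292.4] [137.7  76. ] -49.8 px [346. 152.]
plate [ 867.4 -205. ] [107.7  53.8] 88.1 px [317. 110.]
```

View pics/w7.png

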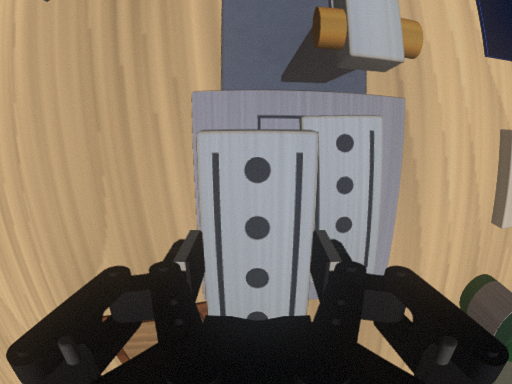

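View pics/topz3.png

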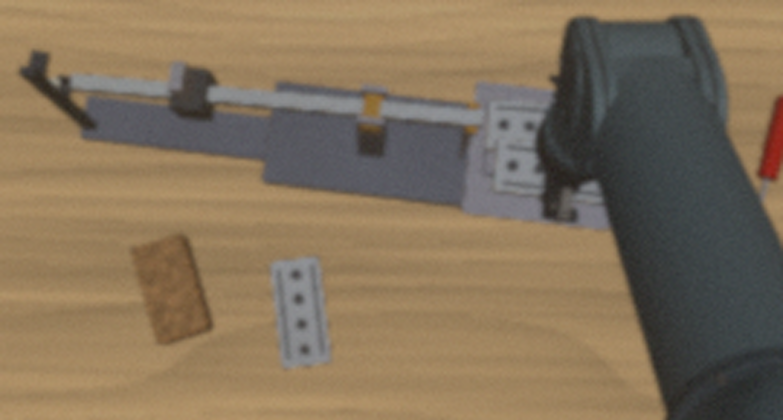

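The wrist and top views show that the carried plate sagged during the last move and pushed the first plate sideways. Its top corners are now near (303,116) and (382,117), and the outline corner is at (259,117). I'll stack onto it where it lies, then grip both plates and move them back together.

```bash
python3 - <<'E'
from h import *
c=arm.get_calibration('wrist'); im=np.load('pics/w7.npz')['im']
cv2.imwrite('pics/w7z.png',cv2.resize(im[80:310,170:430,::-1],None,fx=3,fy=2.6,interpolation=cv2.INTER_CUBIC))
for u,v in [(303,116),(382,117),(367,270),(345,143),(345,185),(344,225)]: print(np.round(onz('wrist',u,v,70.6,c),1))
print(np.round(onz('wrist',259,117,58.6,c),1))
E
```

```text
[ 605.3 -128.    70.6]
[ 657.8 -131.5   70.6]
[ 646.9 -240.9   70.6]
[ 631.  -146.9   70.6]
[ 629.8 -174.3   70.6]
[ 628.6 -202.3   70.6]
[ 578.3 -126.3   58.6]
```

View pics/w7z.png

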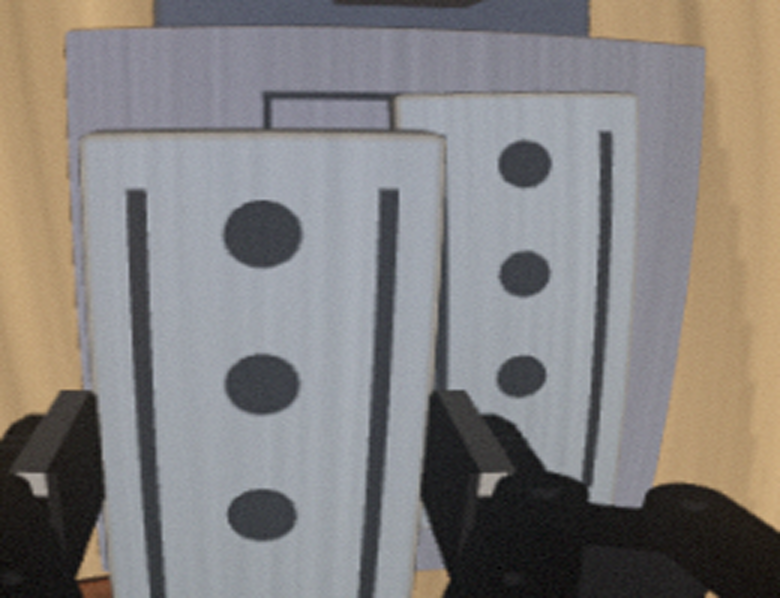

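Emit:
carry_out(
  rows=[
    [[0,10,-1.5,0,0,-0.9],[0,14,-1.5,0,0,-0.9],[0,14,-1.5,0,0,-0.9],[0,12,-1.5,0,0,-0.9],[0,5,-1,0,0,0],[0,0,0,0,0,0]],
  ],
)

```text
t: 11.9
tcp_pos: [623.9, -195.2, 133.1]
eef_rot: [0.72, 0.693, -0.001, -0.005]
force: [0.0, 0.2, -1.3]
opening: 0.633
```

```bash
python3 - <<'E'
from h import *
st();im,d=snap('wrist','w8')
plan([629,-189.7,98],87.6,vmax=10)
E
```

```text
t 11.9 tcp [ 623.9 -195.2  133.1] a 87.8 zax [-0.009  0.005 -1.   ] F [ 0.   0.2 -1.3] open 0.633
 4 rows; rot [-0.6 -0.3  0.2]
   [1.4, 1.5, 8.7, -0.1, -0.1, 0.1] 
   [1.4, 1.5, 8.7, -0.1, -0.1, 0.1] 
   [1.4, 1.5, 8.7, -0.1, -0.1, 0.1] 
   [1.4, 1.4, 8.7, -0.1, -0.1, 0.1]
```

View pics/w8.png

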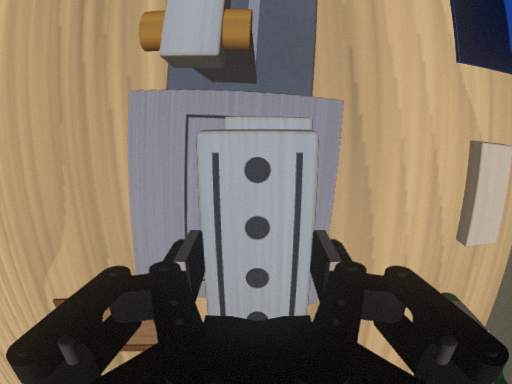

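Emit:
carry_out(
  rows=[
    [[2,2,7,-0.3,-0.2,0],[2,2,8,-0.3,-0.1,0],[1.5,1.5,8,0,0,0],[0,0,6,0,0,0],[0,0,3,0,0,0],[0,0,0,0,0,0]],
  ],
)

```text
t: 12.45
tcp_pos: [625.0, -188.8, 95.0]
eef_rot: [0.721, 0.693, -0.002, -0.001]
force: [-0.1, 1.0, -1.8]
opening: 0.631
```

```bash
python3 - <<'E'
from h import *
c=arm.get_calibration('wrist');st();im,d=snap('wrist','w9')
cv2.imwrite('pics/w9z.png',cv2.resize(im[90:320,150:350,::-1],None,fx=3,fy=2.6,interpolation=cv2.INTER_CUBIC))
plan([629,-189.7,93],87.6,vmax=10)
E
```

```text
t 12.45 tcp [ 625.  -188.8   95. ] a 87.8 zax [-0.004 -0.001 -1.   ] F [-0.1  1.  -1.8] open 0.631
 1 rows; rot [-0.2  0.   0.2]
   [-0.6, 4.0, 2.2, -0.2, 0.0, 0.2] x1
```

View pics/w9z.png

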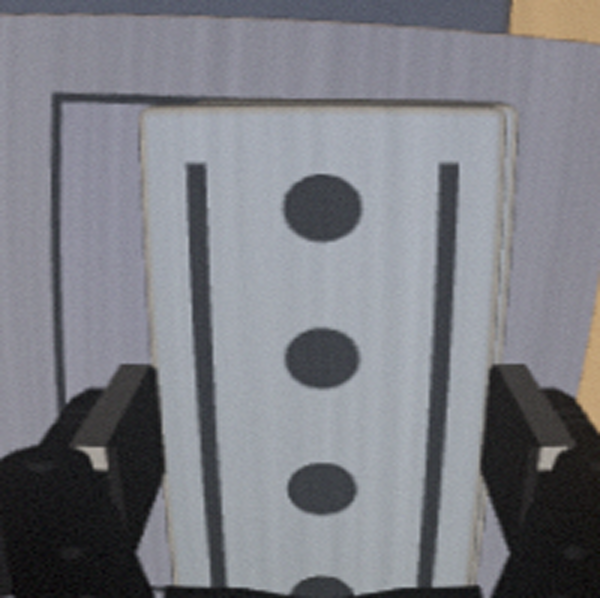

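The zoomed view shows the lower plate's edge sticking out a few mm on the right, which matches the planned +4 mm.

Emit:
carry_out(
  rows=[
    [[0,2,0.5,0,0,0],[0,2,1,0,0,0],[0,0,1,0,0,0],[0,0,0.5,0,0,0],[0,0,0,0,0,0]],
  ],
)

```text
t: 12.92
tcp_pos: [630.3, -189.7, 93.1]
eef_rot: [0.721, 0.693, -0.001, -0.0]
force: [0.5, 0.3, -0.9]
opening: 0.632
```

Emit:
carry_out(
  rows=[
    [[0,0,0,0,0,0],[0,0,0,0,0,0],[0,0,0,0,0,0],[0,0,0,0,0,0]],
  ],
  gripper=1,
)

```text
t: 13.25
tcp_pos: [631.3, -190.0, 94.3]
eef_rot: [0.721, 0.693, -0.001, 0.001]
force: [-0.4, -0.6, -0.3]
opening: 1.0
```

```bash
python3 - <<'E'
from h import *
c=arm.get_calibration('wrist');st();im,d=snap('wrist','w10')
plan([629,-189.7,77],87.6,vmax=10)
E
```

```text
t 13.25 tcp [ 631.3 -190.    94.3] a 87.7 zax [ 0.    -0.002 -1.   ] F [-0.4 -0.6 -0.3] open 1.0
 2 rows; rot [0.  0.1 0.1]
   [0.1, -1.1, 8.7, 0.0, 0.1, 0.1] x2
```

View pics/w10.png

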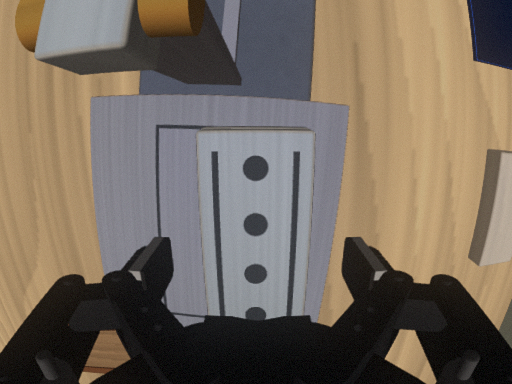

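Both plates are now stacked. I'll go down, grip the pair and shift it.

Emit:
carry_out(
  rows=[
    [[0,-0.5,6,0,0,0],[0,-0.5,7,0,0,0],[0,0,4,0,0,0],[0,0,1,0,0,0],[0,0,0,0,0,0]],
  ],
)

```text
t: 13.72
tcp_pos: [630.0, -190.0, 74.1]
eef_rot: [0.721, 0.693, -0.001, 0.001]
force: [-0.4, 0.8, 1.0]
opening: 1.004
```

```bash
python3 - <<'E'
from h import *
c=arm.get_calibration('wrist');st()
E
```

```text
t 13.72 tcp [ 630.  -190.    74.1] a 87.7 zax [-0.    -0.002 -1.   ] F [-0.4  0.8  1. ] open 1.004
```

Emit:
carry_out(
  rows=[
    [[0,0,-1.5,0,0,0],[0,0,0,0,0,0],[0,0,0,0,0,0],[0,0,0,0,0,0],[0,0,0,0,0,0],[0,0,0,0,0,0],[0,0,0,0,0,0]],
  ],
  gripper=0,
  grip_force=80,
)

```text
t: 14.3
tcp_pos: [629.8, -189.9, 75.9]
eef_rot: [0.721, 0.693, -0.001, 0.0]
force: [-0.1, 0.3, -0.9]
opening: 0.639
```

Emit:
carry_out(
  rows=[
    [[0,0,-5,0,0,0],[0,0,-8,0,0,0],[0,0,-6,0,0,0],[0,0,-2,0,0,0],[0,0,0,0,0,0]],
  ],
)

```text
t: 14.72
tcp_pos: [628.9, -189.8, 98.2]
eef_rot: [0.721, 0.693, -0.001, -0.0]
force: [0.9, -0.0, -3.8]
opening: 0.638
```

```bash
python3 - <<'E'
from h import *
c=arm.get_calibration('wrist');st();im,d=snap('wrist','w11')
plan([601,-192,96],84.3,vmax=10)
E
```

```text
t 14.72 tcp [ 628.9 -189.8   98.2] a 87.7 zax [-0.002 -0.001 -1.   ] F [ 0.9 -0.  -3.8] open 0.638
 3 rows; rot [-0.1  0.1  3.4]
   [-1.1, -9.3, 0.7, -0.0, 0.0, 1.1] 
   [-1.3, -9.2, 0.7, -0.0, 0.0, 1.1] 
   [-1.5, -9.2, 0.7, -0.0, 0.0, 1.1]
```

View pics/w11.png

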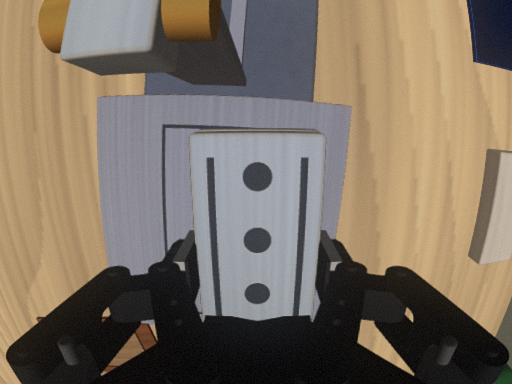

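Emit:
carry_out(
  rows=[
    [[-1,-8,-1.5,0,0,1],[-1,-9,-1,0,0,1.1],[-1,-8,-0.5,0,0,1.1],[0,-3,0,0,0,0],[0,0,0,0,0,0],[0,0,0,0,0,0]],
  ],
)

```text
t: 15.27
tcp_pos: [595.8, -191.4, 100.7]
eef_rot: [0.742, 0.67, -0.002, -0.001]
force: [0.8, 0.1, -1.9]
opening: 0.64
```

```bash
python3 - <<'E'
from h import *
c=arm.get_calibration('wrist');st();im,d=snap('wrist','w12')
plan([601,-192,80],84.3,vmax=10)
E
```

```text
t 15.27 tcp [ 595.8 -191.4  100.7] a 84.1 zax [-0.005 -0.002 -1.   ] F [ 0.8  0.1 -1.9] open 0.64
 3 rows; rot [-0.3  0.1 -0.2]
   [-0.0, 1.8, 6.9, -0.1, 0.0, -0.1] 
   [-0.0, 1.7, 6.9, -0.1, 0.0, -0.1] 
   [-0.0, 1.7, 6.9, -0.1, 0.0, -0.1]
```

Emit:
carry_out(
  rows=[
    [[0,2.5,5,-0.3,0,-0.2],[0,2,6,0,0,0],[0,0,5,0,0,0],[0,0,3,0,0,0],[0,0,0,0,0,0]],
  ],
)

```text
t: 15.73
tcp_pos: [601.9, -191.6, 79.2]
eef_rot: [0.741, 0.672, 0.0, 0.001]
force: [0.0, -0.9, -3.4]
opening: 0.636
```

```bash
python3 - <<'E'
from h import *
c=arm.get_calibration('wrist');st()
plan([601,-192,76],84.3,vmax=10)
E
```

```text
t 15.73 tcp [ 601.9 -191.6   79.2] a 84.4 zax [ 0.002 -0.002 -1.   ] F [ 0.  -0.9 -3.4] open 0.636
 1 rows; rot [0.1 0.1 0.1]
   [-0.5, -0.9, 3.2, 0.1, 0.1, 0.1] x1
```

Emit:
carry_out(
  rows=[
    [[0,-0.5,1.5,0,0,0],[0,0,1.2,0,0,0],[0,0,0,0,0,0]],
  ],
)

```text
t: 15.98
tcp_pos: [601.5, -191.3, 75.9]
eef_rot: [0.741, 0.672, 0.0, 0.001]
force: [-1.8, -0.3, -0.1]
opening: 0.636
```

Emit:
carry_out(
  rows=[
    [[0,0,0,0,0,0],[0,0,0,0,0,0],[0,0,0,0,0,0],[0,0,-8,0,0,0],[0,0,-18,0,0,0],[0,0,-20,0,0,0],[0,0,-15,0,0,0],[0,0,-5,0,0,0],[0,0,0,0,0,0]],
  ],
  gripper=1,
)

```text
t: 16.73
tcp_pos: [603.4, -191.2, 149.1]
eef_rot: [0.741, 0.672, 0.002, 0.003]
force: [0.5, 1.1, 0.4]
opening: 0.999
```

```bash
python3 - <<'E'
from h import *
c=arm.get_calibration('wrist');st();im,d=snap('wrist','w13')
c=arm.get_calibration('top');im,d=snap('top','top4');plates('top',im,c)
s=plan([450,-30,130],20,vmax=36);plan([427.4,72,100],8.5,start=s)
E
```

```text
t 16.73 tcp [ 603.4 -191.2  149.1] a 84.4 zax [ 0.006 -0.002 -1.   ] F [0.5 1.1 0.4] open 0.999
plate [427.4  71.9] [121.3  57.7] 8.3 px [233. 237.]
plate [574.7 511.2] [104.4  45.1] -23.4 px [102. 189.]
plate [ 867.5 -205.1] [107.7  53.3] 88.2 px [318. 110.]
 10 rows; rot [ 0.3 -0.1 64.4]
   [14.5, -16.8, 1.7, 0.0, -0.0, 6.4] 
   [12.6, -18.3, 1.7, 0.0, -0.0, 6.4] 
   [10.4, -19.6, 1.7, 0.0, -0.0, 6.4] 
   [8.2, -20.6, 1.7, 0.0, -0.0, 6.4] 
   [5.8, -21.4, 1.7, 0.0, -0.0, 6.4] 
   [3.4, -21.9, 1.7, 0.0, -0.0, 6.4] 
   [0.9, -22.2, 1.7, 0.0, -0.0, 6.4] 
   [-1.6, -22.1, 1.7, 0.0, -0.0, 6.4] 
   [-4.1, -21.8, 1.7, 0.0, -0.0, 6.4] 
   [-6.5, -21.2, 1.7, 0.0, -0.0, 6.4] 
 3 rows; rot [ 0.   0.  11.5]
   [4.5, -34.5, 10.0, 0.0, 0.0, 3.8] 
   [2.2, -34.8, 10.0, 0.0, 0.0, 3.8] 
   [-0.1, -34.8, 10.0, 0.0, 0.0, 3.8]
```

View pics/w13.png

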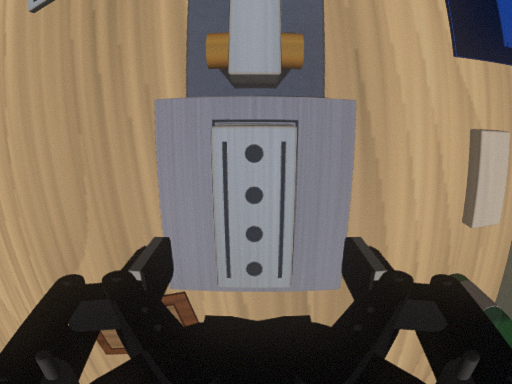

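The wrist view shows both plates piled squarely on the outline, with the top plate's corners from (212,124) to (294,288). I'll fetch the third plate.

Emit:
carry_out(
  rows=[
    [[14,-17,0,0,0,6.4],[12,-18,0,0,0,6.4],[10,-20,0,0,0,6.4],[8,-21,0,0,0,6.4],[6,-21,0,0,0,6.4],[3,-22,0,0,0,6.4],[1,-22,0,0,0,6.4],[-2,-22,0,0,0,6.4],[-4,-22,1,0,0,6.4],[-6,-21,1,0,0,6.4]],
  ],
)

```text
t: 17.67
tcp_pos: [441.8, -27.6, 135.5]
eef_rot: [0.989, 0.147, -0.004, -0.0]
force: [0.1, 1.3, 0.3]
opening: 1.001
```

Emit:
carry_out(
  rows=[
    [[4,-30,5,0,0,3.8],[2,-30,8,0,0,3.8],[0,-24,8,0,0,3.5],[0,-8,5,0,0,0],[0,0,0,0,0,0],[0,0,0,0,0,0]],
  ],
)

```text
t: 18.17
tcp_pos: [418.9, 69.6, 104.5]
eef_rot: [0.999, 0.045, -0.009, 0.001]
force: [-0.3, 0.6, 0.5]
opening: 1.002
```

```bash
python3 - <<'E'
from h import *
st();c=arm.get_calibration('wrist');im,d=snap('wrist','w14');plates('wrist',im,c,z=12);st()
plan([427.5,71.9,30],8.5,label='goto',vmax=15)
E
```

```text
t 18.17 tcp [418.9  69.6 104.5] a 5.2 zax [-0.018 -0.002 -1.   ] F [-0.3  0.6  0.5] open 1.002
plate [428.   72.7] [118.4  55.2] 8.6 px [255. 182.]
t 18.22 tcp [418.9  69.2 104.6] a 5.1 zax [-0.018 -0.002 -1.   ] F [-0.7 -0.4  0.4] open 1.001
goto 6 rows; rot [ 0.   1.  -3.4]
   [1.7, -0.3, 12.4, 0.0, 0.2, -0.6] 
   [1.7, -0.3, 12.4, 0.0, 0.2, -0.6] 
   [1.6, -0.3, 12.4, 0.0, 0.2, -0.6] 
   [1.6, -0.3, 12.4, 0.0, 0.2, -0.6] 
   [1.6, -0.3, 12.4, 0.0, 0.2, -0.6] 
   [1.5, -0.2, 12.4, 0.0, 0.2, -0.6]
```

Emit:
carry_out(
  rows=[
    [[2,0,15,0,0.5,-1],[2,0,18,0,0.5,-1.2],[2,0,18,0,0,-1.2],[1,0,14,0,0,0],[0,0,8,0,0,0],[0,0,3,0,0,0],[0,0,0,0,0,0]],
  ],
)

```text
t: 18.8
tcp_pos: [429.5, 61.4, 27.1]
eef_rot: [0.998, 0.07, 0.002, 0.002]
force: [0.7, 0.0, 0.2]
opening: 0.996
```

```bash
python3 - <<'E'
from h import *
st()
plan([427.7,72.2,18],8.5,label='goto',vmax=10)
E
```

```text
t 18.8 tcp [429.5  61.4  27.1] a 8.1 zax [ 0.005 -0.003 -1.   ] F [0.7 0.  0.2] open 0.996
goto 2 rows; rot [ 0.2 -0.3 -0.4]
   [-0.2, -5.5, 4.5, 0.1, -0.1, -0.2] 
   [-0.1, -5.5, 4.5, 0.1, -0.1, -0.2]
```

Emit:
carry_out(
  rows=[
    [[0,-4.5,0,0,0,-0.2],[0,-4.5,2,0,0,-0.2],[0,-1,4,0,0,0],[0,0,2.5,0,0,0],[0,0,0,0,0,0]],
  ],
)

```text
t: 19.22
tcp_pos: [429.8, 72.0, 20.1]
eef_rot: [0.997, 0.074, 0.004, 0.001]
force: [0.8, -0.3, 0.1]
opening: 1.0
```

```bash
python3 - <<'E'
from h import *
st()
plan([427.7,72.2,18],8.5,label='goto',vmax=10)
E
```

```text
t 19.22 tcp [429.8  72.   20.1] a 8.4 zax [ 0.009 -0.002 -1.   ] F [ 0.8 -0.3  0.1] open 1.0
goto 1 rows; rot [ 0.2 -0.5 -0.1]
   [-2.1, -0.5, 2.1, 0.2, -0.5, -0.1] x1
```

Emit:
carry_out(
  rows=[
    [[-2,0,2,0,-0.4,0],[0,0,0.5,0,0,0],[0,0,0,0,0,0]],
  ],
)

```text
t: 19.47
tcp_pos: [427.8, 72.0, 17.6]
eef_rot: [0.997, 0.074, 0.001, 0.002]
force: [-1.3, 0.7, 0.0]
opening: 0.998
```

Emit:
carry_out(
  rows=[
    [[0,0,0,0,0,0],[0,0,0,0,0,0],[0,0,0,0,0,0],[0,0,0,0,0,0],[0,0,0,0,0,0],[0,0,0,0,0,0]],
  ],
  gripper=0,
)

```text
t: 19.97
tcp_pos: [427.8, 71.7, 18.5]
eef_rot: [0.997, 0.074, 0.001, 0.002]
force: [1.4, 0.4, -3.0]
opening: 0.629
```

Emit:
carry_out(
  rows=[
    [[0,0,-20,0,0,0],[0,0,-28,0,0,0],[0,0,-30,0,0,0],[0,0,-28,0,0,0],[0,0,-15,0,0,0],[0,0,0,0,0,0]],
  ],
)

```text
t: 20.47
tcp_pos: [425.0, 71.5, 142.2]
eef_rot: [0.997, 0.074, -0.003, 0.002]
force: [-0.2, 0.4, -2.4]
opening: 0.628
```

```bash
python3 - <<'E'
from h import *
st()
s=plan([465,-190,145],84.3,vmax=25)
E
```

```text
t 20.47 tcp [425.   71.5 142.2] a 8.5 zax [-0.005 -0.005 -1.   ] F [-0.2  0.4 -2.4] open 0.628
 12 rows; rot [ -0.    0.5 -75.8]
   [0.1, 22.0, -0.1, -0.0, 0.0, -6.3] 
   [-2.3, 21.9, -0.1, -0.0, 0.0, -6.3] 
   [-4.7, 21.5, -0.1, -0.0, 0.0, -6.3] 
   [-7.1, 20.9, -0.1, -0.0, 0.0, -6.3] 
   [-9.3, 20.0, -0.2, -0.0, 0.0, -6.3] 
   [-11.5, 18.8, -0.2, -0.0, 0.0, -6.3] 
   [-13.5, 17.4, -0.2, -0.0, 0.0, -6.3] 
   [-15.3, 15.9, -0.2, -0.0, 0.0, -6.3] 
   [-17.0, 14.1, -0.2, -0.0, 0.0, -6.3] 
   [-18.4, 12.1, -0.2, -0.0, 0.0, -6.3] 
   [-19.6, 10.0, -0.2, -0.0, 0.0, -6.3] 
   [-20.6, 7.8, -0.2, -0.0, 0.0, -6.3]
```

Emit:
carry_out(
  rows=[
    [[0,20,-1.5,0,0,-6.3],[-2,22,-1.5,0,0,-6.3],[-5,21.5,-1.5,0,0,-6.3],[-7,21,-1.5,0,0,-6.3],[-9,20,-1.5,0,0,-6.3],[-11.5,19,-1.5,0,0,-6.3],[-13.5,17.5,-1.5,0,0,-6.3],[-15,16,-1.5,0,0,-6.3],[-17,14,-1.5,0,0,-6.3],[-18,12,-1.5,0,0,-6.3]],
  ],
)

```text
t: 21.3
tcp_pos: [459.2, -146.0, 147.4]
eef_rot: [0.794, 0.608, -0.006, -0.005]
force: [0.2, -0.5, -1.3]
opening: 0.628
```

Emit:
carry_out(
  rows=[
    [[-17,10,-1.5,0,0,-6.3],[-10,5,-1.5,0,0,-5],[0,0,0,0,0,0],[0,0,0,0,0,0]],
  ],
)

```text
t: 21.63
tcp_pos: [465.4, -182.2, 144.3]
eef_rot: [0.729, 0.685, -0.007, -0.009]
force: [-0.5, 0.9, -1.7]
opening: 0.625
```

```bash
python3 - <<'E'
from h import *
st()
s=plan([596,-192,145],84.3,vmax=25)
E
```

```text
t 21.63 tcp [ 465.4 -182.2  144.3] a 86.5 zax [-0.022  0.004 -1.   ] F [-0.5  0.9 -1.7] open 0.625
 6 rows; rot [-1.3 -0.1  2.2]
   [-0.3, 21.8, -0.6, -0.2, -0.0, 0.4] 
   [-0.1, 21.8, -0.5, -0.2, -0.0, 0.4] 
   [-0.0, 21.8, -0.4, -0.2, -0.0, 0.4] 
   [0.1, 21.8, -0.4, -0.2, -0.0, 0.4] 
   [0.3, 21.8, -0.3, -0.2, -0.0, 0.4] 
   [0.4, 21.8, -0.2, -0.2, -0.0, 0.4]
```

Emit:
carry_out(
  rows=[
    [[0,15,-2,-0.3,0,0.4],[0,22,-2,-0.3,0,0.4],[0,22,-2,-0.3,0,0.4],[0,22,-2,-0.2,0,0.4],[0,22,-2,0,0,0.4],[0,16,-1,0,0,0.4],[0,6,0,0,0,0],[0,0,0,0,0,0],[0,0,0,0,0,0]],
  ],
)

```text
t: 22.38
tcp_pos: [587.0, -179.5, 143.6]
eef_rot: [0.748, 0.664, -0.004, -0.01]
force: [-0.9, 0.3, -1.8]
opening: 0.629
```

```bash
python3 - <<'E'
from h import *
c=arm.get_calibration('wrist');st();im,d=snap('wrist','w15')
s=plan([601.5,-191.5,110],84.3,vmax=10)
E
```

```text
t 22.38 tcp [ 587.  -179.5  143.6] a 83.2 zax [-0.019  0.011 -1.   ] F [-0.9  0.3 -1.8] open 0.629
 4 rows; rot [-1.2 -0.5 -1. ]
   [-2.6, 4.2, 8.3, -0.3, -0.1, -0.3] 
   [-2.6, 4.2, 8.3, -0.3, -0.1, -0.3] 
   [-2.6, 4.1, 8.3, -0.3, -0.1, -0.3] 
   [-2.6, 4.1, 8.4, -0.3, -0.1, -0.3]
```

View pics/w15.png

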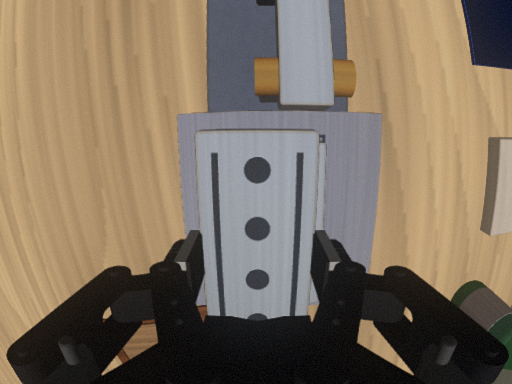

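Emit:
carry_out(
  rows=[
    [[-2.5,4,5,-0.4,-0.2,-0.3],[-3,4,8,-0.4,-0.2,-0.3],[-3,4,8,-0.4,0,-0.3],[-2,2,6,0,0,0],[0,0,3,0,0,0],[0,0,0,0,0,0]],
  ],
)

```text
t: 22.93
tcp_pos: [595.7, -193.2, 108.8]
eef_rot: [0.742, 0.67, -0.001, -0.001]
force: [0.1, -0.1, -1.2]
opening: 0.625
```

```bash
python3 - <<'E'
from h import *
c=arm.get_calibration('wrist');st();im,d=snap('wrist','w16')
s=plan([601.5,-191.5,103],84.3,vmax=10)
E
```

```text
t 22.93 tcp [ 595.7 -193.2  108.8] a 84.1 zax [-0.002  0.    -1.   ] F [ 0.1 -0.1 -1.2] open 0.625
 1 rows; rot [-0.1  0.  -0.2]
   [2.4, 5.5, 6.1, -0.1, 0.0, -0.2] x1
```

Emit:
carry_out(
  rows=[
    [[1,3,1,0,0,-0.2],[1,2.5,2,0,0,0],[0,0,2,0,0,0],[0,0,1,0,0,0],[0,0,0,0,0,0]],
  ],
)

```text
t: 23.4
tcp_pos: [602.9, -191.5, 103.3]
eef_rot: [0.741, 0.671, -0.0, -0.0]
force: [0.3, 0.5, -2.6]
opening: 0.626
```

```bash
python3 - <<'E'
from h import *
c=arm.get_calibration('wrist');st();im,d=snap('wrist','w17')
s=plan([601.5,-191.5,100.5],84.3,vmax=10)
E
```

```text
t 23.4 tcp [ 602.9 -191.5  103.3] a 84.3 zax [-0.001 -0.    -1.   ] F [ 0.3  0.5 -2.6] open 0.626
 1 rows; rot [-0.  0.  0.]
   [-0.2, -1.3, 2.9, -0.0, 0.0, 0.0] x1
```

View pics/w17.png

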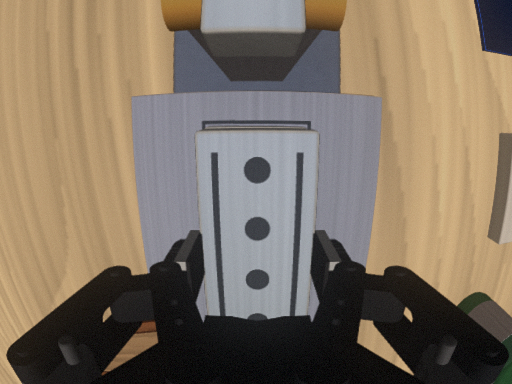

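Emit:
carry_out(
  rows=[
    [[0,-1.2,1,0,0,0],[0,0,1.5,0,0,0],[0,0,0,0,0,0]],
  ],
)

```text
t: 23.7
tcp_pos: [601.6, -191.3, 101.0]
eef_rot: [0.741, 0.671, -0.0, 0.0]
force: [-0.2, -0.6, -2.2]
opening: 0.626
```

Emit:
carry_out(
  rows=[
    [[0,0,0,0,0,0],[0,0,0,0,0,0],[0,0,0,0,0,0],[0,0,-8,0,0,0],[0,0,-18,0,0,0],[0,0,-22,0,0,0],[0,0,-22,0,0,0],[0,0,-12,0,0,0],[0,0,0,0,0,0]],
  ],
  gripper=1,
)

```text
t: 24.45
tcp_pos: [602.2, -191.2, 189.3]
eef_rot: [0.741, 0.671, 0.0, 0.001]
force: [0.9, -0.0, 0.7]
opening: 1.001
```

```bash
python3 - <<'E'
from h import *
c=arm.get_calibration('wrist');st();im,d=snap('wrist','w18')
im,d=snap('top','top5');P=cloud('top',d)
X,Y,Z=P[...,0],P[...,1],P[...,2]
cv2.imwrite('pics/topz5.png',cv2.resize(im[130:200,130:260,::-1],None,fx=6,fy=6,interpolation=cv2.INTER_CUBIC))
p=P[(Z>195)&(Y>120)&(Y<230)&(X>580)&(X<690)];print(np.round(p.mean(0),1),np.round(np.percentile(p,[3,97],axis=0),1),len(p))
E
```

```text
t 24.45 tcp [ 602.2 -191.2  189.3] a 84.4 zax [ 0.001 -0.    -1.   ] F [ 0.9 -0.   0.7] open 1.001
[638.  182.3 204.8] [[624.  175.8 196.3]
 [652.9 190.6 209.8]] 67
```

View pics/w18.png

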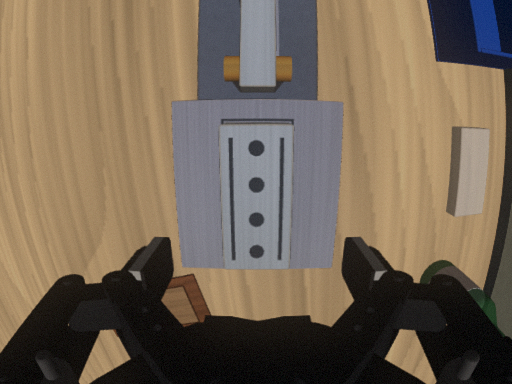

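View pics/topz5.png

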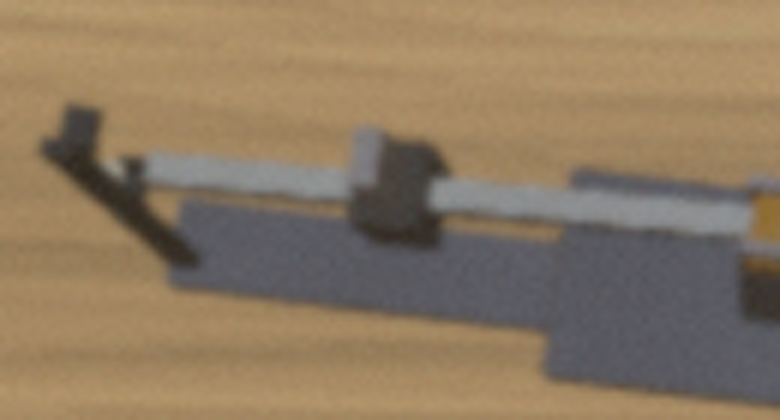

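The pile of three is square. The fin is at about (638,184,206). I'll go up and over to the poise.

Emit:
carry_out(
  rows=[
    [[0,0,-30,0,0,6.8],[0,0,-36,0,0,6.8],[0,0,-36,0,0,6.8],[0,0,-10,0,0,6.8],[0,0,0,0,0,6.8],[0,0,0,0,0,6.8],[0,0,0,0,0,6.8],[0,0,0,0,0,6.8],[0,0,0,0,0,6.8],[0,0,0,0,0,6.8]],
  ],
  gripper=0.5,
  grip_force=20,
)

```text
t: 25.38
tcp_pos: [594.4, -190.9, 287.4]
eef_rot: [0.993, 0.115, -0.013, -0.005]
force: [0.2, -0.0, -0.7]
opening: 0.502
```

```bash
python3 - <<'E'
from h import *
st()
s=plan([637,182,290],-5.7,vmax=34)
E
```

```text
t 25.38 tcp [ 594.4 -190.9  287.4] a 13.3 zax [-0.026  0.007 -1.   ] F [ 0.2 -0.  -0.7] open 0.502
 12 rows; rot [-0.5  1.5 18.9]
   [10.6, -29.4, -0.1, -0.0, 0.1, 1.6] 
   [9.8, -29.7, -0.1, -0.0, 0.1, 1.6] 
   [8.9, -30.0, -0.1, -0.0, 0.1, 1.6] 
   [8.1, -30.2, -0.1, -0.0, 0.1, 1.6] 
   [7.3, -30.4, -0.1, -0.0, 0.1, 1.6] 
   [6.4, -30.6, -0.1, -0.0, 0.1, 1.6] 
   [5.6, -30.8, -0.1, -0.0, 0.1, 1.6] 
   [4.7, -30.9, -0.1, -0.0, 0.1, 1.6] 
   [3.9, -31.0, -0.1, -0.0, 0.1, 1.6] 
   [3.0, -31.1, -0.2, -0.0, 0.1, 1.6] 
   [2.2, -31.2, -0.2, -0.0, 0.1, 1.6] 
   [1.3, -31.3, -0.2, -0.0, 0.1, 1.6]
```

Emit:
carry_out(
  rows=[
    [[10,-25,-2,0,0.3,1.6],[10,-30,-2,0,0.3,1.6],[9,-30,-2,0,0.3,1.6],[8,-30,-2,0,0.3,1.6],[7,-30,-2,0,0.3,1.6],[6,-30,-2,0,0,1.6],[6,-30,-2,0,0,1.6],[5,-30,-2,0,0,1.6],[4,-30,-2,0,0,1.6],[3,-30,-2,0,0,1.6]],
  ],
)

```text
t: 26.22
tcp_pos: [630.6, 109.0, 289.0]
eef_rot: [0.999, -0.044, -0.014, -0.0]
force: [1.3, 0.5, -0.6]
opening: 0.504
```

Emit:
carry_out(
  rows=[
    [[2,-30,-1,0,0,1.6],[1,-25,-1,0,0,1.6],[0,-10,0,0,0,0],[0,0,0,0,0,0],[0,0,0,0,0,0],[0,0,0,0,0,0]],
  ],
)

```text
t: 26.72
tcp_pos: [636.6, 182.6, 281.3]
eef_rot: [0.997, -0.068, -0.021, 0.002]
force: [0.0, 0.1, -0.2]
opening: 0.497
```

```bash
python3 - <<'E'
from h import *
c=arm.get_calibration('wrist');st();im,d=snap('wrist','w19');st()
s=plan([637.5,183,230],-5.7,vmax=20)
E
```

```text
t 26.72 tcp [636.6 182.6 281.3] a -7.8 zax [-0.042 -0.001 -0.999] F [ 0.   0.1 -0.2] open 0.497
t 26.77 tcp [636.7 181.8 281.3] a -7.9 zax [-0.042 -0.001 -0.999] F [-0.9 -0.3 -0.1] open 0.495
 3 rows; rot [ 0.4  2.4 -2.2]
   [0.9, -0.6, 17.1, 0.1, 0.8, -0.7] 
   [0.7, -0.5, 17.1, 0.1, 0.8, -0.7] 
   [0.5, -0.5, 17.1, 0.1, 0.8, -0.7]
```

View pics/w19.png

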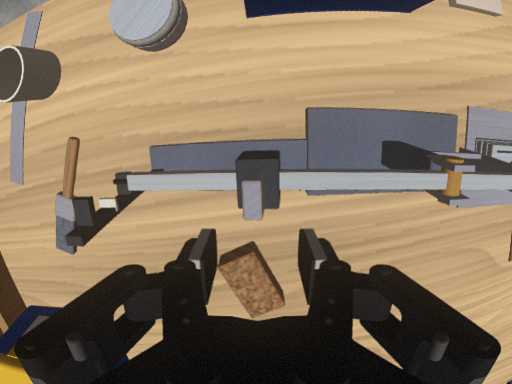

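The wrist view shows the fin at about (252,200), between the jaws at (205,250) and (312,250).

Emit:
carry_out(
  rows=[
    [[1,-0.5,10,0,0.8,-0.7],[1,-0.5,15,0,0.8,-0.7],[0,0,14,0,0.8,-0.7],[0,0,8,0,0,0],[0,0,0,0,0,0],[0,0,0,0,0,0]],
  ],
)

```text
t: 27.27
tcp_pos: [640.3, 168.6, 233.7]
eef_rot: [0.998, -0.056, 0.002, 0.006]
force: [0.1, -0.2, 0.1]
opening: 0.501
```

```bash
python3 - <<'E'
from h import *
c=arm.get_calibration('wrist');st();im,d=snap('wrist','w20');st()
s=plan([638,184,200],-5.7,vmax=10)
E
```

```text
t 27.27 tcp [640.3 168.6 233.7] a -6.5 zax [ 0.003 -0.012 -1.   ] F [ 0.1 -0.2  0.1] open 0.501
t 27.32 tcp [640.4 168.3 233.8] a -6.5 zax [ 0.003 -0.013 -1.   ] F [-0.7 -0.7 -0.5] open 0.498
 4 rows; rot [ 0.7 -0.3 -0.8]
   [-1.1, -3.9, 8.4, 0.2, -0.1, -0.2] 
   [-1.1, -3.9, 8.4, 0.2, -0.1, -0.2] 
   [-1.0, -3.9, 8.4, 0.2, -0.1, -0.2] 
   [-1.0, -3.9, 8.4, 0.2, -0.1, -0.2]
```

View pics/w20.png

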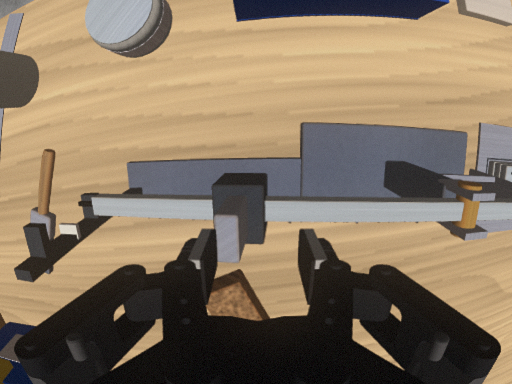

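Emit:
carry_out(
  rows=[
    [[-0.5,-6,0,0.3,0,0.3],[-0.5,-6,0,0.3,0,0.3],[0,-3,0,0,0,0.2],[0,0,0,0,0,0],[0,0,0,0,0,0]],
  ],
)

```text
t: 27.73
tcp_pos: [643.2, 185.3, 236.8]
eef_rot: [0.998, -0.065, 0.004, -0.001]
force: [-0.3, 0.5, 0.4]
opening: 0.496
```

```bash
python3 - <<'E'
from h import *
c=arm.get_calibration('wrist');st();im,d=snap('wrist','w21');P=cloud('wrist',d,c);st()
print(np.round(proj('wrist',[638,184,206],c)))
p=P[(P[...,2]>195)&(P[...,2]<213)&(abs(P[...,0]-638)<25)&(abs(P[...,1]-184)<25)]; print(len(p), np.round(p.mean(0),1) if len(p) else '',np.round(np.percentile(p,[3,97],axis=0),1) if len(p) else '')
cv2.imwrite('pics/w21.png',im[:,:,::-1])
s=plan([638,184,200],-5.7,vmax=10)
E
```

```text
t 27.73 tcp [643.2 185.3 236.8] a -7.5 zax [ 0.009  0.001 -1.   ] F [-0.3  0.5  0.4] open 0.496
t 27.78 tcp [643.1 185.4 236.8] a -7.4 zax [ 0.009  0.001 -1.   ] F [-0.8 -0.2  0.9] open 0.5
[262. 244.]
1269 [642.2 185.3 203.6] [[627.1 178.3 197.2]
 [655.  192.4 205.4]]
 4 rows; rot [-0.1 -0.5 -1.7]
   [-1.3, 0.5, 9.2, -0.0, -0.1, -0.4] x4
```

View pics/w21.png

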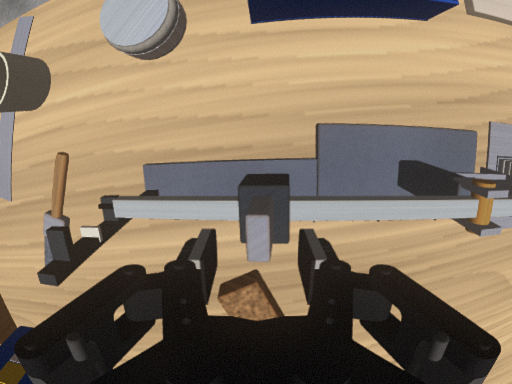

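Wrist depth puts the fin top at (641,185,205), right below the TCP.

Emit:
carry_out(
  rows=[
    [[-0.5,0,7,0,-0.3,0],[-0.5,0,10,0,0,0],[0,0,10,0,0,0],[0,0,6,0,0,0],[0,0,2,0,0,0],[0,0,0,0,0,0]],
  ],
)

```text
t: 28.28
tcp_pos: [641.4, 185.1, 196.8]
eef_rot: [0.998, -0.065, 0.001, -0.0]
force: [0.5, 0.6, -0.5]
opening: 0.5
```

```bash
python3 - <<'E'
from h import *
st()
E
```

```text
t 28.28 tcp [641.4 185.1 196.8] a -7.4 zax [ 0.001  0.001 -1.   ] F [ 0.5  0.6 -0.5] open 0.5
```

Emit:
carry_out(
  rows=[
    [[0,6,-1.5,0,0,0],[0,6,-2,0,0,0],[0,6,-2,0,0,0],[0,6,-2,0,0,0],[0,6,-2,0,0,0],[0,6,-2,0,0,0],[0,6,-2,0,0,0],[0,4,-1,0,0,0],[0,0,0,0,0,0]],
  ],
)

```text
t: 29.03
tcp_pos: [635.4, 135.6, 214.5]
eef_rot: [0.998, -0.065, 0.002, -0.002]
force: [-1.8, 1.4, -0.4]
opening: 0.5
```

```bash
python3 - <<'E'
from h import *
c=arm.get_calibration('wrist');st();im,d=snap('wrist','w22');P=cloud('wrist',d,c)
cv2.imwrite('pics/w22.png',im[:,:,::-1])
print(proj('wrist',[641,135,206],c))
E
```

```text
t 29.03 tcp [635.4 135.6 214.5] a -7.4 zax [ 0.004  0.003 -1.   ] F [-1.8  1.4 -0.4] open 0.5
(np.float64(258.02446526626767), np.float64(243.07566831640435))
```

View pics/w22.png

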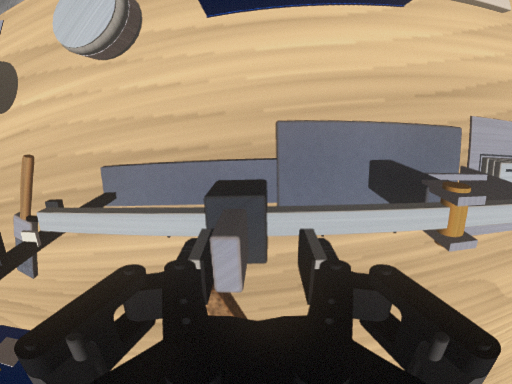

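Emit:
carry_out(
  rows=[
    [[0.3,5,1,0,0,0],[0.3,5,1,0,0,0],[0.3,5,0,0,0,0],[0.3,5,0,0,0,0],[0.3,4,0,0,0,0],[0,0,0,0,0,0]],
  ],
)

```text
t: 29.58
tcp_pos: [633.4, 111.2, 212.0]
eef_rot: [0.998, -0.064, 0.001, -0.003]
force: [0.5, -0.1, -0.1]
opening: 0.504
```

```bash
python3 - <<'E'
from h import *
c=arm.get_calibration('wrist');st();im,d=snap('wrist','w23');im,d=snap('top','t6')
cv2.imwrite('pics/t6z.png',cv2.resize(im[130:200,130:300,::-1],None,fx=4.6,fy=4.6,interpolation=cv2.INTER_CUBIC))
E
```

```text
t 29.58 tcp [633.4 111.2 212. ] a -7.3 zax [ 0.003  0.005 -1.   ] F [ 0.5 -0.1 -0.1] open 0.504
```

View pics/w23.png

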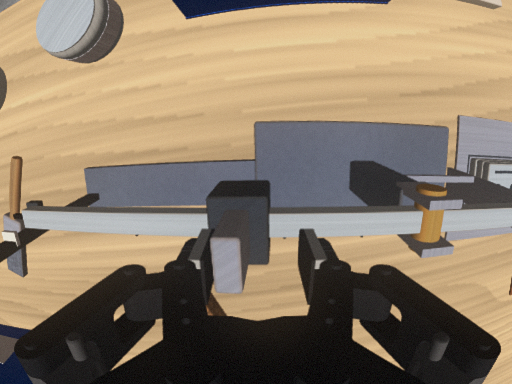

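View pics/t6z.png

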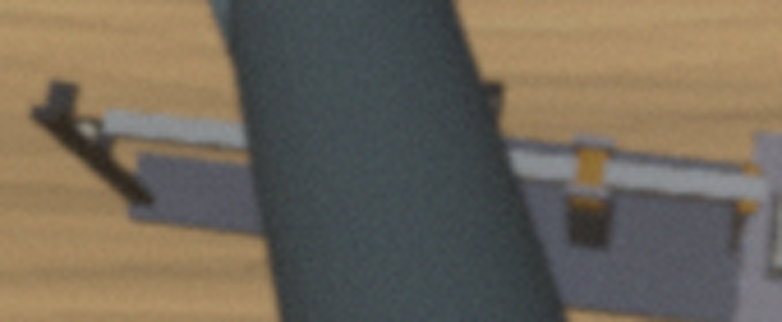

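Both views show the outer end of the beam still visible beside the arm. I'll recentre the jaws and let the beam settle.

Emit:
carry_out(
  rows=[
    [[0,-5,0,0,0,0],[0,-5,0,0,0,0],[0,-2,0,0,0,0],[0,0,0,0,0,0],[0,0,0,0,0,0],[0,0,0,0,0,0],[0,0,0,0,0,0],[0,0,0,0,0,0],[0,0,0,0,0,0],[0,0,0,0,0,0]],
  ],
)

```text
t: 30.52
tcp_pos: [635.2, 124.8, 211.5]
eef_rot: [0.998, -0.063, 0.001, -0.002]
force: [-0.3, -0.2, -0.5]
opening: 0.499
```

```bash
cat >> h.py <<'E'
PV=np.array([619.8,-5.0]); YD=np.array([.1005,.9949]); XD=np.array([.9949,-.1005])
def tilt(d,cal=None):
    P=cloud('top',d,cal); q=P[...,:2]-PV; s=q@YD; x=q@XD; z=P[...,2]
    m=(d>0)&(abs(x)<6)&(z>120)&(z<215)&(((s>-100)&(s<-30))|((s>215)&(s<300)))
    S,Zz=s[m],z[m]
    A=np.polyfit(S,Zz,1)
    for _ in range(4):
        r=Zz-np.polyval(A,S); k=abs(r)<5; A=np.polyfit(S[k],Zz[k],1)
    pan=(abs(s+188)<75)&(abs(x)<70)&(abs(x)>38)&(z>25)&(z<75)
    e=m&(s>215)
    print('tilt %.4f at pivot z %.1f n %d/%d outer n %d z-at-285 %.1f; pan z %.1f'%(np.arctan(A[0]),A[1],k.sum(),m.sum(),e.sum(),np.polyval(A,285),np.median(z[pan])))
E
python3 - <<'E'
from h import *
st();c=arm.get_calibration('top')
print('ref start'); tilt(np.load('pics/top0.npz')['d'],c)
c2=arm.get_calibration('wrist');im,d=snap('wrist','w24');im,d=snap('top','t7');tilt(d,c)
E
```

```text
t 30.52 tcp [635.2 124.8 211.5] a -7.3 zax [ 0.003  0.003 -1.   ] F [-0.3 -0.2 -0.5] open 0.499
ref start
tilt -0.1034 at pivot z 172.5 n 202/202 outer n 105 z-at-285 142.9; pan z 58.4
tilt 0.0050 at pivot z 172.6 n 177/178 outer n 81 z-at-285 174.0; pan z 47.7
```

View pics/w24.png

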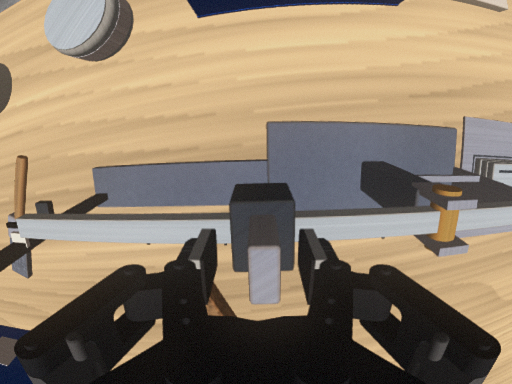

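It is close to level already. I'll lift straight off so nothing touches, then measure more carefully.

Emit:
carry_out(
  rows=[
    [[0,0,-8,0,0,0],[0,0,-20,0,0,0],[0,0,-25,0,0,0],[0,0,-25,0,0,0],[0,0,-10,0,0,0],[0,0,0,0,0,0],[0,0,0,0,0,0],[0,0,0,0,0,0],[0,0,0,0,0,0],[0,0,0,0,0,0]],
  ],
)

```text
t: 31.45
tcp_pos: [633.0, 123.5, 301.1]
eef_rot: [0.998, -0.064, -0.001, -0.001]
force: [0.7, 0.4, -0.4]
opening: 0.503
```

Emit:
carry_out(
  rows=[
    [[0,0,0,0,0,0],[0,0,0,0,0,0],[0,0,0,0,0,0],[0,0,0,0,0,0],[0,0,0,0,0,0],[0,0,0,0,0,0]],
  ],
)

```text
t: 31.95
tcp_pos: [631.5, 123.2, 297.4]
eef_rot: [0.998, -0.063, -0.004, -0.0]
force: [-0.5, -0.3, 0.3]
opening: 0.502
```

```bash
python3 - <<'E'
from h import *
st();c=arm.get_calibration('top')
for i in range(3): im,d=snap('top','t8%d'%i);tilt(d,c)
im,d=snap('wrist','w25');im,d=snap('scene','s8')
u,v=proj('scene',list(PV+325*YD-19*XD)+[170]);u,v=int(u),int(v);print(u,v)
a=cv2.resize(im[v-30:v+30,u-40:u+40,::-1],None,fx=9,fy=9,interpolation=cv2.INTER_CUBIC);cv2.imwrite('pics/s8z.png',a)
E
```

```text
t 31.95 tcp [631.5 123.2 297.4] a -7.3 zax [-0.009  0.001 -1.   ] F [-0.5 -0.3  0.3] open 0.502
tilt 0.0030 at pivot z 172.6 n 146/146 outer n 48 z-at-285 173.5; pan z 47.8
tilt 0.0021 at pivot z 172.6 n 147/147 outer n 51 z-at-285 173.2; pan z 47.7
tilt 0.0040 at pivot z 172.7 n 140/141 outer n 46 z-at-285 173.8; pan z 47.8
309 299
```

View pics/s8z.png

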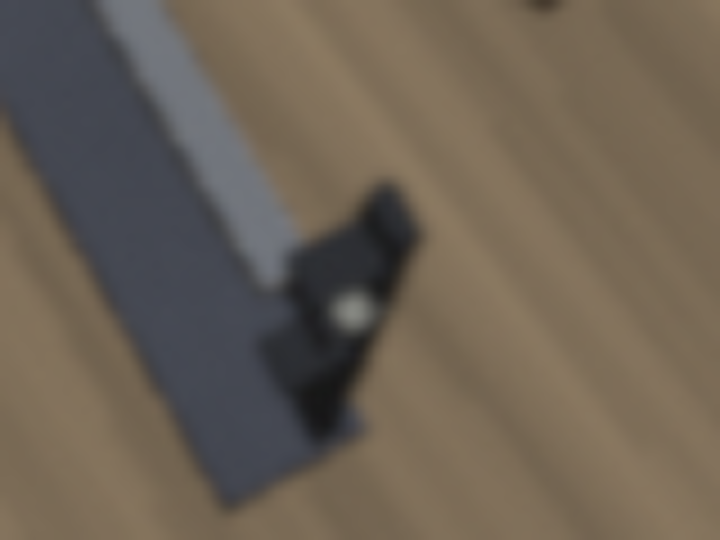

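View pics/w25.png

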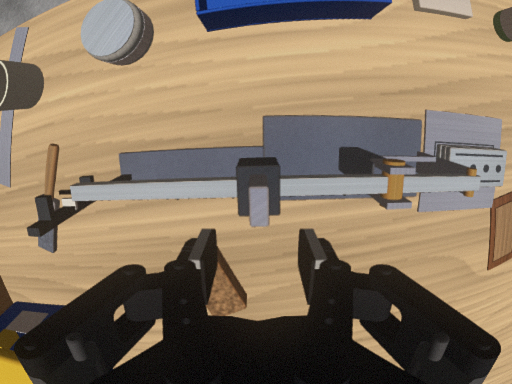

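```bash
python3 - <<'E'
from h import *
s=plan([600,-188,300],84.3,vmax=27,wmax=6.8);
im,d=snap('top','t9');tilt(d);st()
E
```

```text
14 rows; rot [ -0.4   0.4 -91.6]
   [0.6, 22.3, -0.2, -0.0, 0.0, -6.5] 
   [-2.0, 22.3, -0.2, -0.0, 0.0, -6.5] 
   [-4.5, 21.9, -0.2, -0.0, 0.0, -6.5] 
   [-7.0, 21.2, -0.1, -0.0, 0.0, -6.5] 
   [-9.3, 20.3, -0.1, -0.0, 0.0, -6.5] 
   [-11.6, 19.1, -0.1, -0.0, 0.0, -6.5] 
   [-13.7, 17.7, -0.1, -0.0, 0.0, -6.5] 
   [-15.6, 16.0, -0.1, -0.0, 0.0, -6.5] 
   [-17.3, 14.1, -0.1, -0.0, 0.0, -6.5] 
   [-18.8, 12.0, -0.1, -0.0, 0.0, -6.5] 
   [-20.1, 9.8, -0.1, -0.0, 0.0, -6.5] 
   [-21.1, 7.5, -0.1, -0.0, 0.0, -6.5] 
   [-21.8, 5.0, -0.2, -0.0, 0.0, -6.5] 
   [-22.2, 2.5, -0.2, -0.0, 0.0, -6.5] 
tilt 0.0040 at pivot z 172.8 n 147/148 outer n 50 z-at-285 173.9; pan z 47.6
t 32.25 tcp [631.5 123.2 297.6] a -7.3 zax [-0.008  0.001 -1.   ] F [-0.1  1.3  0.5] open 0.497
```

Emit:
carry_out(
  rows=[
    [[0,0,-1,0,0,0],[0,0,-1,0,0,0],[0,0,-1,0,0,0],[0,0,-1,0,0,0],[0,0,-1,0,0,0],[0,0,-1,0,0,0],[0,0,-1,0,0,0],[0,0,-1,0,0,0],[0,0,-1,0,0,0],[0,0,-1,0,0,0]],
  ],
  gripper=1,
)

```text
t: 33.08
tcp_pos: [631.7, 123.3, 308.9]
eef_rot: [0.998, -0.063, -0.004, -0.0]
force: [-0.4, 0.5, 0.6]
opening: 1.001
```

Emit:
carry_out(
  rows=[
    [[0,0,-1,0,0,0],[0,0,-1,0,0,0],[0,0,-1,0,0,0],[0,0,-1,0,0,0],[0,0,-1,0,0,0],[0,0,-1,0,0,0],[0,0,-1,0,0,0],[0,0,-1,0,0,0],[0,0,-1,0,0,0],[0,0,-1,0,0,0]],
  ],
)

```text
t: 33.92
tcp_pos: [631.7, 123.2, 319.9]
eef_rot: [0.998, -0.063, -0.004, -0.0]
force: [-0.1, -0.3, 0.4]
opening: 1.001
```

Emit:
carry_out(
  rows=[
    [[1,20,-1.5,0,0,-6.5],[-2,22,-1.5,0,0,-6.5],[-4.5,22,-1.5,0,0,-6.5],[-7,21,-1.5,0,0,-6.5],[-9,20,-1.5,0,0,-6.5],[-11.5,19,-1.5,0,0,-6.5],[-13.5,18,-1.5,0,0,-6.5],[-15.5,16,-1.5,0,0,-6.5],[-17,14,-1.5,0,0,-6.5],[-19,12,-1.5,0,0,-6.5]],
  ],
)

```text
t: 34.75
tcp_pos: [614.4, -96.6, 335.6]
eef_rot: [0.86, 0.511, -0.002, -0.004]
force: [0.7, -0.7, 0.5]
opening: 0.995
```

Emit:
carry_out(
  rows=[
    [[-20,10,-1,0,0,-6.5],[-21,7.5,-1,0,0,-6.5],[-21,5,-1,0,0,-6.5],[-12,2,-1,0,0,-6],[0,0,0,0,0,0],[0,0,0,0,0,0]],
  ],
)

```text
t: 35.25
tcp_pos: [610.8, -187.1, 339.9]
eef_rot: [0.721, 0.693, -0.002, -0.003]
force: [1.0, 0.5, 0.3]
opening: 0.998
```

```bash
python3 - <<'E'
from h import *
st();im,d=snap('top','t10');tilt(d);im,d=snap('wrist','w26');
s=plan([601.5,-191.5,150],84.3,vmax=25)
E
```

```text
t 35.25 tcp [ 610.8 -187.1  339.9] a 87.7 zax [-0.007  0.001 -1.   ] F [1.  0.5 0.3] open 0.998
tilt 0.0043 at pivot z 172.5 n 215/215 outer n 118 z-at-285 173.8; pan z 47.7
 8 rows; rot [-0.4 -0.   3.5]
   [-0.7, -1.0, 23.8, -0.1, -0.0, 0.4] 
   [-0.8, -1.0, 23.8, -0.1, -0.0, 0.4] 
   [-0.8, -1.0, 23.8, -0.1, -0.0, 0.4] 
   [-0.8, -1.0, 23.8, -0.1, -0.0, 0.4] 
   [-0.8, -1.0, 23.7, -0.1, -0.0, 0.4] 
   [-0.8, -1.1, 23.7, -0.1, -0.0, 0.4] 
   [-0.8, -1.1, 23.7, -0.1, -0.0, 0.4] 
   [-0.8, -1.1, 23.7, -0.1, -0.0, 0.4]
```

View pics/w26.png

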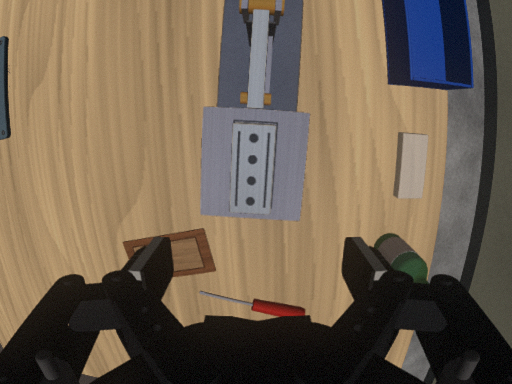

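The pan pile is square, with corners at about (232,122) to (272,214), and the beam has stayed at about 0.004 rad for more than 4 s with nothing touching it. I'll go down on the pile now.

Emit:
carry_out(
  rows=[
    [[-1,-1,15,0,0,0.5],[-1,-1,25,0,0,0.5],[-1,-1,30,0,0,0.5],[-1,-1,30,0,0,0.5],[-1,-1,30,0,0,0.5],[-1,-1,25,0,0,0.5],[0,0,12,0,0,0.5],[0,0,0,0,0,0],[0,0,0,0,0,0]],
  ],
)

```text
t: 36.1
tcp_pos: [608.5, -174.9, 170.9]
eef_rot: [0.742, 0.67, 0.002, -0.002]
force: [0.2, 0.0, 0.7]
opening: 1.005
```

```bash
python3 - <<'E'
from h import *
st();c=arm.get_calibration('wrist');im,d=snap('wrist','w27');
s=plan([601.5,-191.5,105],84.3,vmax=10)
print(np.round([proj('wrist',[601.5+a*28*.995+b*60*.1,-191.5-a*28*.1+b*60*.995,83],c) for a,b in [(-1,1),(1,1),(1,-1),(-1,-1)]]))
E
```

```text
t 36.1 tcp [ 608.5 -174.9  170.9] a 84.1 zax [ 0.001  0.005 -1.   ] F [0.2 0.  0.7] open 1.005
 7 rows; rot [ 0.1 -0.3 -0.1]
   [-2.5, -0.8, 9.5, 0.0, -0.0, -0.0] x7
[[211. 149.]
 [289. 149.]
 [285. 294.]
 [218. 293.]]
```

View pics/w27.png

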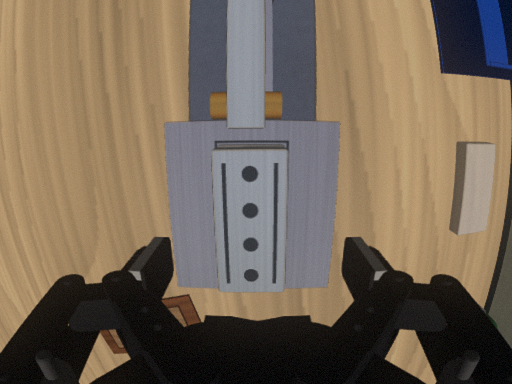

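Emit:
carry_out(
  rows=[
    [[-4,-1.5,10,0,0,0],[-4.5,-2,13,0,0,0],[-4.5,-1.5,13,0,0,0],[-3,-1,10,0,0,0],[-1,0,5,0,0,0],[0,0,0,0,0,0],[0,0,0,0,0,0]],
  ],
)

```text
t: 36.73
tcp_pos: [603.6, -193.9, 119.8]
eef_rot: [0.743, 0.669, 0.004, 0.002]
force: [0.0, -0.6, 0.4]
opening: 0.996
```

```bash
python3 - <<'E'
from h import *
st()
s=plan([601.5,-191.2,65],84.3,vmax=10)
E
```

```text
t 36.73 tcp [ 603.6 -193.9  119.8] a 84.0 zax [ 0.01   0.003 -1.   ] F [ 0.  -0.6  0.4] open 0.996
 6 rows; rot [ 0.5 -0.2 -0.3]
   [0.4, -0.5, 9.1, 0.1, -0.0, -0.0] 
   [0.4, -0.5, 9.1, 0.1, -0.0, -0.0] 
   [0.4, -0.5, 9.1, 0.1, -0.0, -0.0] 
   [0.4, -0.4, 9.1, 0.1, -0.0, -0.0] 
   [0.4, -0.4, 9.1, 0.1, -0.0, -0.0] 
   [0.4, -0.4, 9.1, 0.1, -0.0, -0.0]
```

Emit:
carry_out(
  rows=[
    [[1,-0.5,8,0.3,0,0],[1,-0.5,10,0.2,0,-0.2],[0.5,-0.5,11,0,0,0],[0,0,10,0,0,0],[0,0,8,0,0,0],[0,0,4,0,0,0],[0,0,0,0,0,0]],
  ],
)

```text
t: 37.32
tcp_pos: [603.0, -189.8, 63.4]
eef_rot: [0.741, 0.671, 0.002, -0.001]
force: [-0.5, 0.0, 0.0]
opening: 0.999
```

```bash
python3 - <<'E'
from h import *
st()
s=plan([601.5,-191.2,64.5],84.3,vmax=10)
E
```

```text
t 37.32 tcp [ 603.  -189.8   63.4] a 84.3 zax [ 0.001  0.004 -1.   ] F [-0.5  0.   0. ] open 0.999
 1 rows; rot [ 0.  -0.2  0. ]
   [-1.5, -1.3, -1.1, 0.0, -0.2, 0.0] x1
```

Emit:
carry_out(
  rows=[
    [[-1.5,-1.3,-0.5,0,0,0],[0,0,0,0,0,0]],
  ],
)

```text
t: 37.48
tcp_pos: [601.2, -191.0, 63.4]
eef_rot: [0.741, 0.671, 0.001, -0.002]
force: [-0.7, 0.3, 0.5]
opening: 1.002
```

Emit:
carry_out(
  rows=[
    [[0,0,0,0,0,0],[0,0,0,0,0,0],[0,0,0,0,0,0],[0,0,0,0,0,0],[0,0,0,0,0,0],[0,0,0,0,0,0],[0,0,0,0,0,0]],
  ],
  gripper=0,
  grip_force=100,
)

```text
t: 38.07
tcp_pos: [602.0, -191.5, 65.4]
eef_rot: [0.741, 0.671, 0.002, -0.001]
force: [-0.9, -0.6, -0.2]
opening: 0.641
```

Emit:
carry_out(
  rows=[
    [[0,0,-6,0,0,0],[0,0,-8,0,0,0],[0,0,-9,0,0,0],[0,0,-9,0,0,0],[0,0,-8,0,0,0],[0,0,-4,0,0,0],[0,0,0,0,0,0],[0,0,0,0,0,0]],
  ],
)

```text
t: 38.73
tcp_pos: [600.6, -191.7, 113.4]
eef_rot: [0.741, 0.671, 0.001, -0.001]
force: [0.9, 0.6, -4.5]
opening: 0.643
```

```bash
python3 - <<'E'
from h import *
st();st();im,d=snap('wrist','w28');tilt(snap('top','t11')[1]);st()
im,d=snap('scene','s11');u,v=map(int,proj('scene',[600,-190,90]));print(u,v);cv2.imwrite('pics/s11z.png',cv2.resize(im[v-45:v+45,u-60:u+60,::-1],None,fx=6,fy=6,interpolation=cv2.INTER_CUBIC))
E
```

```text
t 38.73 tcp [ 600.6 -191.7  113.4] a 84.3 zax [ 0.     0.004 -1.   ] F [ 0.9  0.6 -4.5] open 0.643
t 38.73 tcp [ 600.6 -191.7  113.4] a 84.3 zax [ 0.     0.004 -1.   ] F [ 0.9  0.6 -4.5] open 0.643
tilt -0.1015 at pivot z 172.6 n 207/207 outer n 109 z-at-285 143.6; pan z 58.5
t 38.83 tcp [ 600.4 -191.7  113. ] a 84.3 zax [-0.     0.004 -1.   ] F [ 1.   0.8 -5. ] open 0.645
216 166
```

View pics/w28.png

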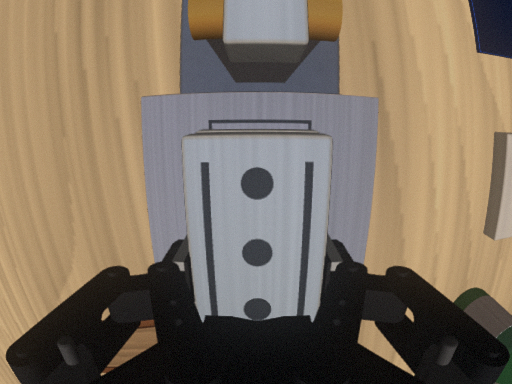

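View pics/s11z.png

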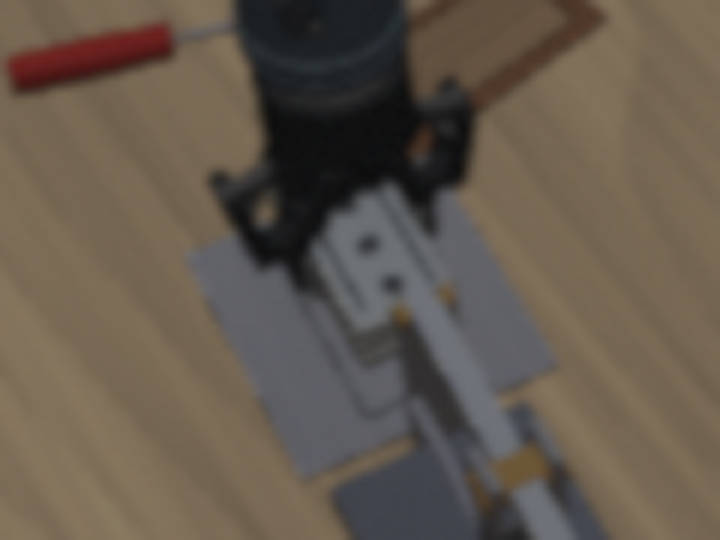

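All three plates are lifted together (4.7 N), the pan is empty, and the beam is back on its stop, which reads −0.1015. I'll carry them over to the board.

```bash
python3 - <<'E'
from h import *
s=plan([445,-345,115],9.3,vmax=25)
E
```

```text
12 rows; rot [-0.2 -0.2 75. ]
   [-14.0, -11.6, -0.2, -0.0, -0.0, 6.3] 
   [-15.2, -10.0, -0.2, -0.0, -0.0, 6.3] 
   [-16.2, -8.3, -0.2, -0.0, -0.0, 6.3] 
   [-17.0, -6.5, -0.2, -0.0, -0.0, 6.3] 
   [-17.6, -4.6, -0.2, -0.0, -0.0, 6.3] 
   [-18.0, -2.7, -0.2, -0.0, -0.0, 6.3] 
   [-18.2, -0.7, -0.2, -0.0, -0.0, 6.3] 
   [-18.1, 1.3, -0.2, -0.0, -0.0, 6.3] 
   [-17.9, 3.3, -0.2, -0.0, -0.0, 6.3] 
   [-17.4, 5.2, -0.2, -0.0, -0.0, 6.3] 
   [-16.8, 7.1, -0.2, -0.0, -0.0, 6.3] 
   [-15.9, 8.9, -0.2, -0.0, -0.0, 6.3]
```

Emit:
carry_out(
  rows=[
    [[-12,-10,-3,0,0,4],[-15,-10,-3,0,0,6.3],[-16,-8,-2,0,0,6.3],[-17,-6.5,-2,0,0,6.3],[-17.5,-4.5,-2,0,0,6.3],[-18,-2.5,-2,0,0,6.3],[-18,-0.5,-2,0,0,6.3],[-18,1.5,-2,0,0,6.3],[-18,3.5,-2,0,0,6.3],[-17,5,-2,0,0,6.3]],
  ],
)

```text
t: 39.72
tcp_pos: [472.6, -316.8, 129.5]
eef_rot: [0.982, 0.186, -0.001, -0.007]
force: [-0.6, 0.0, -4.7]
opening: 0.642
```

Emit:
carry_out(
  rows=[
    [[-16,7,-1,0,0,6.3],[-12,7,-1,0,0,6.3],[0,0,-1,0,0,2],[0,0,0,0,0,0],[0,0,0,0,0,0]],
  ],
)

```text
t: 40.13
tcp_pos: [444.2, -343.5, 130.9]
eef_rot: [0.999, 0.048, -0.004, -0.007]
force: [0.6, -0.1, -4.4]
opening: 0.641
```

```bash
python3 - <<'E'
from h import *
st();im,d=snap('wrist','w29');st()
s=plan([439,-357,60],9.3,vmax=12)
E
```

```text
t 40.13 tcp [ 444.2 -343.5  130.9] a 5.5 zax [-0.009  0.013 -1.   ] F [ 0.6 -0.1 -4.4] open 0.641
t 40.18 tcp [ 444.5 -343.1  130.9] a 5.6 zax [-0.009  0.014 -1.   ] F [-0.5  0.1 -5.4] open 0.642
 7 rows; rot [-0.8  0.4 -3.7]
   [-0.9, 2.0, 10.1, -0.1, 0.1, -0.5] 
   [-0.9, 2.0, 10.1, -0.1, 0.1, -0.5] 
   [-0.9, 2.0, 10.1, -0.1, 0.1, -0.5] 
   [-1.0, 2.0, 10.1, -0.1, 0.1, -0.5] 
   [-1.0, 1.9, 10.1, -0.1, 0.1, -0.5] 
   [-1.0, 1.9, 10.1, -0.1, 0.1, -0.5] 
   [-1.1, 1.9, 10.1, -0.1, 0.1, -0.5]
```

View pics/w29.png

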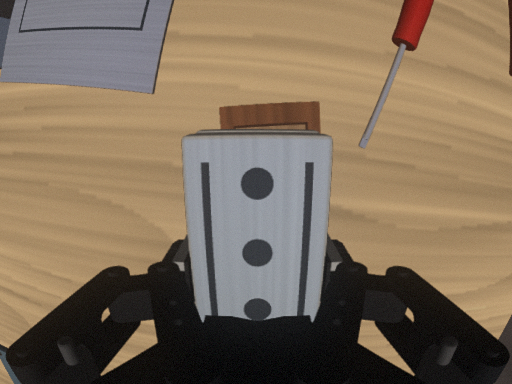

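The wrist view shows the board's far edge above the held pile, with corners at about (220,106) and (319,102).

```bash
python3 - <<'E'
from h import *
c=arm.get_calibration('wrist');im=np.load('pics/w29.npz')['im']
cv2.imwrite('pics/w29z.png',cv2.resize(im[90:140,200:340,::-1],None,fx=5.7,fy=5.7,interpolation=cv2.INTER_CUBIC))
A=onz('wrist',220,107,5,c);B=onz('wrist',319,102,5,c);print(A,B,np.linalg.norm(A-B))
# top camera, precise: color based on board from start (full view)
z=np.load('pics/top0.npz');im=z['im'];ct=arm.get_calibration('top')
hsv=cv2.cvtColor(im,cv2.COLOR_RGB2HSV); cv2.imwrite('pics/bz.png',cv2.resize(im[200:275,335:395,::-1],None,fx=8,fy=8,interpolation=cv2.INTER_CUBIC))
E
```

```text
[ 512.55226583 -303.22835807    5.        ] [ 525.32848701 -384.34221454    5.        ] 82.11388153093068
```

View pics/w29z.png

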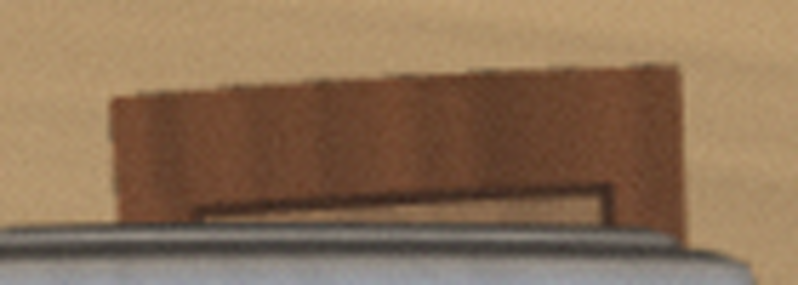

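View pics/bz.png

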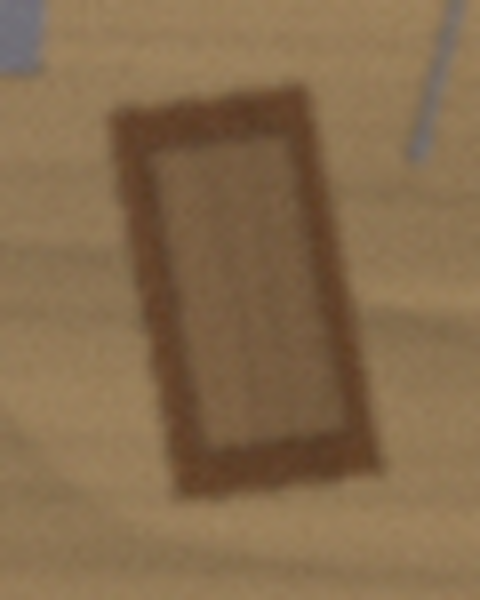

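Emit:
carry_out(
  rows=[
    [[0,2,8,-0.4,0.2,-0.9],[-1,2,12,-0.4,0.2,-0.9],[-1,2,14,0,0,-0.9],[-1,2,14,0,0,-0.8],[-1,2,12,0,0,0],[0,1,6,0,0,0],[0,0,0,0,0,0],[0,0,0,0,0,0]],
  ],
)

```text
t: 40.85
tcp_pos: [446.2, -350.6, 58.6]
eef_rot: [0.996, 0.09, 0.002, -0.001]
force: [0.4, -0.1, -3.9]
opening: 0.643
```

```bash
python3 - <<'E'
from h import *
st();c=arm.get_calibration('wrist');im,d=snap('wrist','w30');st()
cv2.imwrite('pics/w30z.png',cv2.resize(im[70:180,150:370,::-1],None,fx=3.6,fy=3.6,interpolation=cv2.INTER_CUBIC))
s=plan([439.5,-356.8,40],9.1,vmax=12)
E
```

```text
t 40.85 tcp [ 446.2 -350.6   58.6] a 10.3 zax [ 0.004  0.002 -1.   ] F [ 0.4 -0.1 -3.9] open 0.643
t 40.9 tcp [ 446.2 -350.6   58.8] a 10.3 zax [ 0.004  0.002 -1.   ] F [-0.2  0.6 -4.7] open 0.643
 2 rows; rot [-0.1 -0.2  1.2]
   [-3.9, 2.5, 9.4, -0.0, -0.1, 0.6] 
   [-3.8, 2.5, 9.4, -0.0, -0.1, 0.6]
```

View pics/w30z.png

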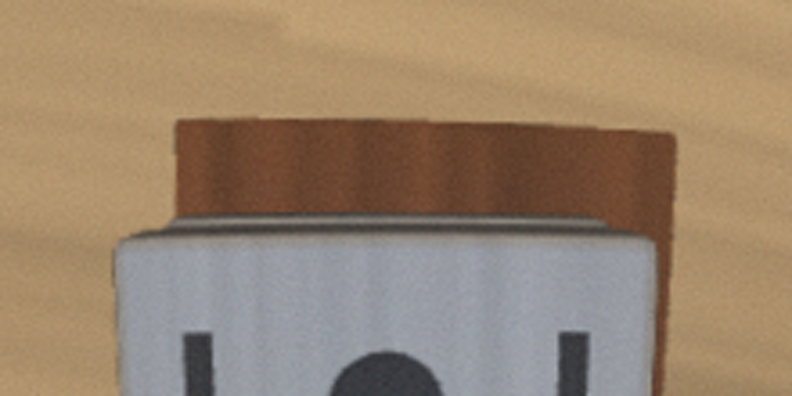

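```bash
python3 - <<'E'
from h import *
c=arm.get_calibration('wrist')
A=onz('wrist',198.9,103.5,5,c);B=onz('wrist',337.6,107,5,c);e=(B-A)/np.linalg.norm(B-A);n=np.array([-e[1],e[0],0]);print(A,B,np.linalg.norm(A-B),(A+B)/2-80*n,np.degrees(np.arctan2(n[1],n[0])))
E
```

```text
[ 512.2054536  -302.94968728    5.        ] [ 525.46846744 -384.45861301    5.        ] 82.58094520033784 [ 439.8754756  -356.55264812    5.        ] 9.242085409775289
```

Emit:
carry_out(
  rows=[
    [[-3,2,4,0,0,0.4],[-3,2,6,0,0,0.4],[-1,1,5,0,0,0.3],[0,0,3,0,0,0],[0,0,0,0,0,0],[0,0,0,0,0,0]],
  ],
)

```text
t: 41.4
tcp_pos: [441.0, -358.5, 41.0]
eef_rot: [0.997, 0.079, 0.004, 0.001]
force: [0.7, 0.8, -4.4]
opening: 0.641
```

```bash
python3 - <<'E'
from h import *
st();c=arm.get_calibration('wrist');im,d=snap('wrist','w31')
cv2.imwrite('pics/w31z.png',cv2.resize(im[70:180,150:370,::-1],None,fx=3.6,fy=3.6,interpolation=cv2.INTER_CUBIC))
s=plan([439.8,-356.6,24],9.1,vmax=12)
E
```

```text
t 41.4 tcp [ 441.  -358.5   41. ] a 9.1 zax [ 0.007 -0.001 -1.   ] F [ 0.7  0.8 -4.4] open 0.641
 2 rows; rot [ 0.1 -0.4 -0. ]
   [-0.5, -1.0, 8.5, 0.1, -0.2, -0.0] x2
```

View pics/w31z.png

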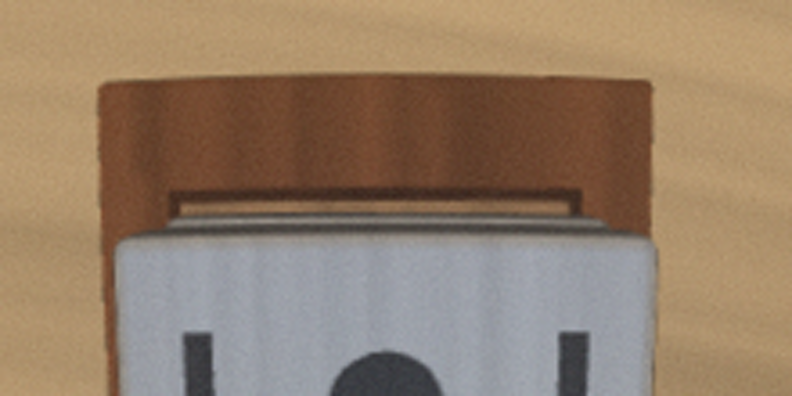

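Emit:
carry_out(
  rows=[
    [[-0.7,-1.2,4,0,-0.3,0],[-0.5,-0.8,5,0,0,0],[0,0,4,0,0,0],[0,0,2,0,0,0],[0,0,0,0,0,0]],
  ],
)

```text
t: 41.87
tcp_pos: [440.2, -356.3, 24.9]
eef_rot: [0.997, 0.079, 0.001, 0.001]
force: [0.2, -0.1, -4.4]
opening: 0.642
```

```bash
python3 - <<'E'
from h import *
st()
s=plan([439.8,-356.6,23],9.2,vmax=12)
E
```

```text
t 41.87 tcp [ 440.2 -356.3   24.9] a 9.1 zax [ 0.002 -0.002 -1.   ] F [ 0.2 -0.1 -4.4] open 0.642
 1 rows; rot [ 0.1 -0.1 -0.1]
   [-0.4, 0.3, 1.9, 0.1, -0.1, -0.1] x1
```

Emit:
carry_out(
  rows=[
    [[0,0,1,0,0,0],[0,0,0.8,0,0,0],[0,0,0,0,0,0],[0,0,0,0,0,0]],
  ],
)

```text
t: 42.2
tcp_pos: [440.2, -356.3, 23.1]
eef_rot: [0.997, 0.079, 0.001, 0.001]
force: [-0.8, -0.3, -4.6]
opening: 0.643
```

Emit:
carry_out(
  rows=[
    [[0,0,0,0,0,0],[0,0,0,0,0,0],[0,0,0,0,0,0],[0,0,0,0,0,0],[0,0,-10,0,0,0],[0,0,-25,0,0,0],[0,0,-32,0,0,0],[0,0,-32,0,0,0],[0,0,-15,0,0,0],[0,0,0,0,0,0]],
  ],
  gripper=1,
)

```text
t: 43.03
tcp_pos: [441.4, -357.2, 146.6]
eef_rot: [0.997, 0.079, 0.003, 0.003]
force: [-0.3, -0.6, -0.1]
opening: 0.999
```

```bash
python3 - <<'E'
from h import *
st();c=arm.get_calibration('wrist');im,d=snap('wrist','w32');plates('wrist',im,c,z=41)
im,d=snap('top','t12');tilt(d);P=cloud('top',d);q=P[...,:2]-PV
p=P[(P[...,2]>190)&(P[...,1]>60)&(P[...,1]<230)&(P[...,0]>580)&(P[...,0]<690)];print('fin',np.round(p.mean(0),1),np.round(np.percentile(p,[3,97],axis=0),1),len(p))
s=plan([600,-150,300],9,vmax=34);plan([632,131,300],-5.7,start=s,vmax=34)
E
```

```text
t 43.03 tcp [ 441.4 -357.2  146.6] a 9.1 zax [ 0.006 -0.005 -1.   ] F [-0.3 -0.6 -0.1] open 0.999
plate [ 440.9 -355.5] [119.2  55.2] 9.3 px [255. 194.]
tilt -0.1015 at pivot z 172.6 n 209/209 outer n 110 z-at-285 143.5; pan z 58.4
fin [631.6 123.8 208.5] [[618.4 116.8 194.1]
 [646.6 131.9 214.6]] 77
 9 rows; rot [ 0.2 -0.2  0.1]
   [21.2, -19.8, -17.4, 0.0, -0.0, 0.0] 
   [21.2, -19.8, -17.4, 0.0, -0.0, 0.0] 
   [21.2, -19.8, -17.4, 0.0, -0.0, 0.0] 
   [21.2, -19.8, -17.4, 0.0, -0.0, 0.0] 
   [21.2, -19.8, -17.4, 0.0, -0.0, 0.0] 
   [21.1, -19.8, -17.4, 0.0, -0.0, 0.0] 
   [21.1, -19.8, -17.4, 0.0, -0.0, 0.0] 
   [21.1, -19.8, -17.4, 0.0, -0.0, 0.0] 
   [21.1, -19.9, -17.4, 0.0, -0.0, 0.0] 
 9 rows; rot [ 0.   0.  14.7]
   [8.4, -30.3, 0.0, 0.0, 0.0, 1.6] 
   [7.5, -30.5, 0.0, 0.0, 0.0, 1.6] 
   [6.7, -30.7, 0.0, 0.0, 0.0, 1.6] 
   [5.8, -30.9, 0.0, 0.0, 0.0, 1.6] 
   [4.9, -31.0, 0.0, 0.0, 0.0, 1.6] 
   [4.0, -31.2, 0.0, 0.0, 0.0, 1.6] 
   [3.1, -31.3, 0.0, 0.0, 0.0, 1.6] 
   [2.2, -31.3, 0.0, 0.0, 0.0, 1.6] 
   [1.3, -31.4, 0.0, 0.0, 0.0, 1.6]
```

View pics/w32.png

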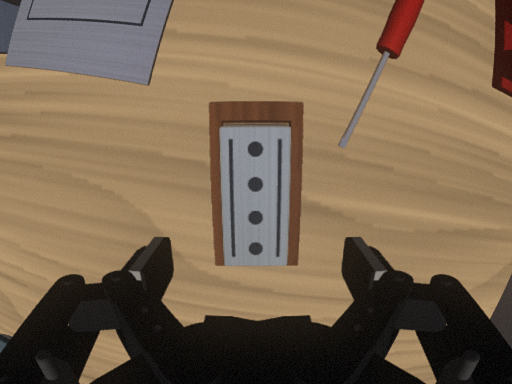

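The pile on the board is square and in the outline: measured (440.9,−355.5) at 9.3° against (439.9,−356.6) at 9.2°. Now I'll push the poise home.

Emit:
carry_out(
  rows=[
    [[5,-5,-25,0,0,0],[18,-17,-28,0,0,0],[21,-20,-28,0,0,0],[21,-20,-28,0,0,0],[21,-20,-28,0,0,0],[21,-20,-20,0,0,0],[21,-20,-5,0,0,0],[21,-20,-2,0,0,0],[21,-20,-2,0,0,0],[15,-22,-2,0,0,0]],
  ],
  gripper=0.5,
  grip_force=20,
)

```text
t: 43.97
tcp_pos: [591.0, -141.9, 303.4]
eef_rot: [0.997, 0.071, -0.011, -0.003]
force: [-0.6, 0.0, -0.3]
opening: 0.498
```

```bash
python3 - <<'E'
from h import *
st();plan([633,125,305],-5.7,vmax=34)
E
```

```text
t 43.97 tcp [ 591.  -141.9  303.4] a 8.2 zax [-0.022  0.005 -1.   ] F [-0.6  0.  -0.3] open 0.498
 8 rows; rot [-0.3  1.2 13.9]
   [10.0, -32.3, -0.1, -0.0, 0.2, 1.7] 
   [9.0, -32.6, -0.1, -0.0, 0.2, 1.7] 
   [8.0, -32.8, -0.1, -0.0, 0.2, 1.7] 
   [7.0, -33.0, -0.1, -0.0, 0.2, 1.7] 
   [6.0, -33.2, -0.1, -0.0, 0.2, 1.7] 
   [5.0, -33.4, -0.2, -0.0, 0.2, 1.7] 
   [4.0, -33.5, -0.2, -0.0, 0.2, 1.7] 
   [2.9, -33.6, -0.2, -0.0, 0.2, 1.7]
```

Emit:
carry_out(
  rows=[
    [[10,-30,-2,0,0.4,1.7],[9,-32,-2,0,0.4,1.7],[8,-32,-2,0,0.4,1.7],[7,-32,-2,0,0,1.7],[6,-32,-2,0,0,1.7],[5,-32,-2,0,0,1.7],[4,-30,-1,0,0,1.7],[2,-20,0,0,0,1],[0,-5,0,0,0,0],[0,0,0,0,0,0]],
  ],
)

```text
t: 44.8
tcp_pos: [628.5, 125.4, 298.8]
eef_rot: [0.999, -0.042, -0.014, -0.004]
force: [-0.7, -0.2, -0.3]
opening: 0.498
```

Emit:
carry_out(
  rows=[
    [[0,0,5,0,0.3,0],[0,0,12,0,0.3,0],[0,0,14,0,0.3,0],[0,0,10,0,0.3,0],[0,0,0,0,0,0],[0,0,0,0,0,0]],
  ],
)

```text
t: 45.3
tcp_pos: [626.3, 112.5, 251.2]
eef_rot: [0.999, -0.046, -0.006, 0.0]
force: [0.9, 0.4, 0.1]
opening: 0.501
```

```bash
python3 - <<'E'
from h import *
st();c=arm.get_calibration('wrist');im,d=snap('wrist','w33');P=cloud('wrist',d,c);st()
p=P[(P[...,2]>200)&(P[...,2]<220)&(abs(P[...,0]-634)<25)&(abs(P[...,1]-125)<25)]; print(len(p), np.round(np.median(p,0),1),np.round(np.percentile(p,[3,97],axis=0),1))
plan([636,126,204],-6.5,vmax=12)
E
```

```text
t 45.3 tcp [626.3 112.5 251.2] a -5.3 zax [-0.011 -0.    -1.   ] F [0.9 0.4 0.1] open 0.501
t 45.35 tcp [626.2 112.1 251.1] a -5.3 zax [-0.012 -0.001 -1.   ] F [-0.5 -1.7 -0.2] open 0.499
1273 [636.3 126.7 210. ] [[621.4 119.8 201.6]
 [649.1 134.3 211.5]]
 5 rows; rot [0.1 0.7 1.2]
   [1.8, -3.0, 9.4, 0.0, 0.1, 0.2] 
   [1.8, -3.0, 9.4, 0.0, 0.1, 0.2] 
   [1.7, -3.0, 9.4, 0.0, 0.1, 0.2] 
   [1.7, -3.0, 9.4, 0.0, 0.1, 0.2] 
   [1.7, -3.0, 9.4, 0.0, 0.1, 0.2]
```

Emit:
carry_out(
  rows=[
    [[4,-5,0,0,0.3,0],[4,-6,0,0,0.3,0],[1,-3,0,0,0,0],[0,0,0,0,0,0],[0,0,0,0,0,0]],
  ],
)

```text
t: 45.77
tcp_pos: [639.4, 124.9, 253.5]
eef_rot: [0.999, -0.048, 0.002, 0.0]
force: [-0.6, -0.4, 1.3]
opening: 0.495
```

```bash
python3 - <<'E'
from h import *
st();c=arm.get_calibration('wrist');im,d=snap('wrist','w34');P=cloud('wrist',d,c);st()
p=P[(P[...,2]>200)&(P[...,2]<220)&(abs(P[...,0]-634)<25)&(abs(P[...,1]-125)<25)]; print(len(p), np.round(np.median(p,0),1))
plan([636,126.5,204],-6.5,vmax=12)
E
```

```text
t 45.77 tcp [639.4 124.9 253.5] a -5.4 zax [ 0.004 -0.001 -1.   ] F [-0.6 -0.4  1.3] open 0.495
t 45.82 tcp [639.3 125.1 253.5] a -5.4 zax [ 0.004 -0.001 -1.   ] F [-0.6 -0.4  0.4] open 0.5
1160 [636.8 127.1 209.9]
 5 rows; rot [ 0.  -0.2  1.1]
   [-0.7, -0.2, 9.9, 0.0, -0.0, 0.2] x5
```

Emit:
carry_out(
  rows=[
    [[-1,0,8,0,0,0],[-1,0,12,0,0,0],[-1,0,12,0,0,0],[0,0,10,0,0,0],[0,0,5,0,0,0],[0,0,0,0,0,0]],
  ],
)

```text
t: 46.32
tcp_pos: [635.3, 125.3, 201.2]
eef_rot: [0.999, -0.047, 0.001, 0.001]
force: [-0.2, -0.6, 0.2]
opening: 0.501
```

Emit:
carry_out(
  rows=[
    [[0,5,-0.5,0,0,0],[0,7,-1,0,0,0],[0,7,-1,0,0,0],[0,7,-1,0,0,0],[0,7,-1,0,0,0],[0,7,-1,0,0,0],[0,7,-1,0,0,0],[0,7,-1,0,0,0],[0,4,0,0,0,0],[0,0,0,0,0,0]],
  ],
)

```text
t: 47.15
tcp_pos: [628.8, 62.1, 210.6]
eef_rot: [0.999, -0.047, 0.001, -0.001]
force: [-1.3, 1.0, -0.5]
opening: 0.504
```

```bash
python3 - <<'E'
from h import *
st();c=arm.get_calibration('wrist');im,d=snap('wrist','w35');st()
E
```

```text
t 47.15 tcp [628.8  62.1 210.6] a -5.4 zax [ 0.003  0.001 -1.   ] F [-1.3  1.  -0.5] open 0.504
t 47.2 tcp [629.   62.4 210.6] a -5.4 zax [ 0.003  0.001 -1.   ] F [-1.3 -1.  -0.2] open 0.499
```

View pics/w35.png

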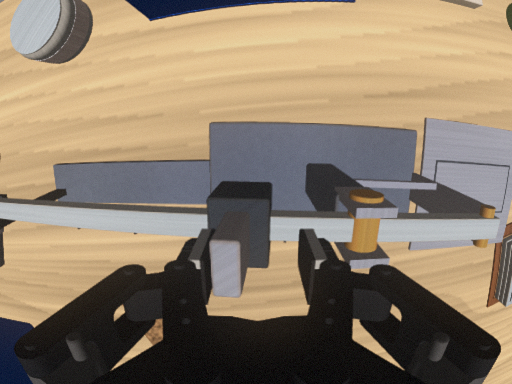

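The wrist view shows the outer pad pushing the fin at about (228,265). I'll raise a few mm to clear the pivot fork and continue with force checks.

Emit:
carry_out(
  rows=[
    [[0,0,-3,0,0,0],[0,3,-3,0,0,0],[0,5,-1,0,0,0],[0,5,0,0,0,0],[0,4,0,0,0,0],[0,3,0,0,0,0],[0,0,0,0,0,0]],
  ],
)

```text
t: 47.78
tcp_pos: [627.2, 42.1, 218.8]
eef_rot: [0.999, -0.046, 0.002, -0.001]
force: [0.1, 1.0, 0.3]
opening: 0.503
```

Emit:
carry_out(
  rows=[
    [[0,3,0,0,0,0],[0,2,0,0,0,0],[0,1.5,0,0,0,0],[0,0,0,0,0,0]],
  ],
)

```text
t: 48.12
tcp_pos: [627.1, 34.7, 219.1]
eef_rot: [0.999, -0.046, 0.003, -0.001]
force: [0.3, 0.7, 0.3]
opening: 0.503
```

```bash
python3 - <<'E'
from h import *
st();c=arm.get_calibration('wrist');im,d=snap('wrist','w36');st()
E
```

```text
t 48.12 tcp [627.1  34.7 219.1] a -5.3 zax [ 0.005  0.002 -1.   ] F [0.3 0.7 0.3] open 0.503
t 48.17 tcp [627.1  34.7 219.1] a -5.3 zax [ 0.005  0.002 -1.   ] F [0.1 0.8 1.1] open 0.499
```

View pics/w36.png

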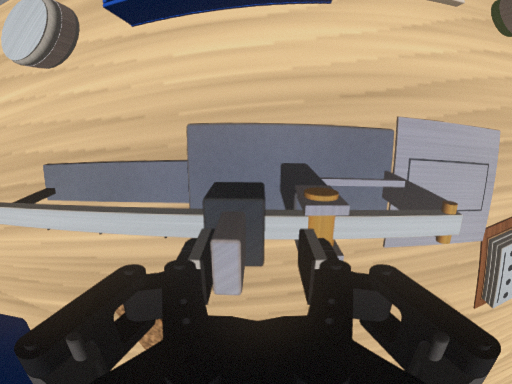

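Emit:
carry_out(
  rows=[
    [[0,2,0,0,0,0],[0,2,0,0,0,0],[0,1,0,0,0,0],[0,0,0,0,0,0]],
  ],
)

```text
t: 48.5
tcp_pos: [626.9, 30.3, 219.3]
eef_rot: [0.999, -0.046, 0.003, -0.002]
force: [-0.3, 0.9, 0.5]
opening: 0.496
```

Emit:
carry_out(
  rows=[
    [[0,1.5,0,0,0,0],[0,1.5,0,0,0,0]],
  ],
)

```text
t: 48.67
tcp_pos: [627.0, 29.7, 219.9]
eef_rot: [0.999, -0.045, 0.003, -0.003]
force: [-0.5, 4.4, 3.2]
opening: 0.506
```

Emit:
carry_out(
  rows=[
    [[0,2,0,0,0,0],[0,1,0,0,0,0]],
  ],
)

```text
t: 48.83
tcp_pos: [626.9, 29.2, 220.5]
eef_rot: [0.999, -0.044, 0.004, -0.005]
force: [-0.4, 3.0, 2.5]
opening: 0.499
```

Emit:
carry_out(
  rows=[
    [[0,-5,0,0,0,0],[0,-5,0,0,0,0],[0,-3,0,0,0,0],[0,0,-5,0,0,0],[0,0,-25,0,0,0],[0,0,-30,0,0,0],[0,0,-20,0,0,0],[0,0,-5,0,0,0],[0,0,0,0,0,0],[0,0,0,0,0,0]],
  ],
)

```text
t: 49.67
tcp_pos: [626.0, 36.5, 306.3]
eef_rot: [0.999, -0.046, 0.001, 0.0]
force: [-0.4, -0.2, -1.2]
opening: 0.495
```

```bash
python3 - <<'E'
from h import *
st();c=arm.get_calibration('wrist');im,d=snap('wrist','w37');im,d=snap('top','t13');tilt(d)
cv2.imwrite('pics/t13.png',im[:,:,::-1])
s=plan([480,100,320],-5,vmax=30)
E
```

```text
t 49.67 tcp [626.   36.5 306.3] a -5.3 zax [ 0.002 -0.    -1.   ] F [-0.4 -0.2 -1.2] open 0.495
tilt 0.0061 at pivot z 172.4 n 181/181 outer n 117 z-at-285 174.1; pan z 47.8
 6 rows; rot [ 0.   0.  -0.3]
   [-25.1, -8.3, -2.4, 0.0, 0.0, -0.0] 
   [-25.1, -8.3, -2.4, 0.0, 0.0, -0.0] 
   [-25.1, -8.3, -2.4, 0.0, 0.0, -0.0] 
   [-25.1, -8.4, -2.4, 0.0, 0.0, -0.0] 
   [-25.1, -8.4, -2.4, 0.0, 0.0, -0.0] 
   [-25.1, -8.4, -2.4, 0.0, 0.0, -0.0]
```

View pics/w37.png

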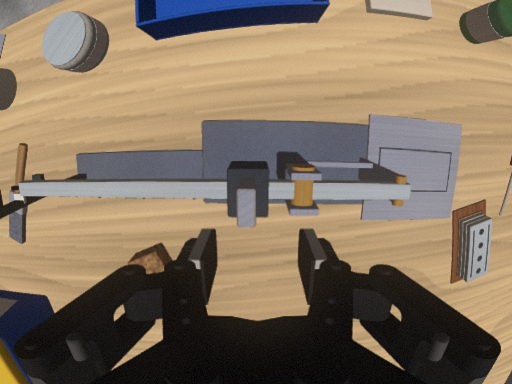

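Emit:
carry_out(
  rows=[
    [[-20,-8,-3,0,0,0],[-25,-8,-3,0,0,0],[-25,-8,-3,0,0,0],[-25,-8,-3,0,0,0],[-20,-6,-2,0,0,0],[-5,0,0,0,0,0],[0,0,0,0,0,0],[0,0,0,0,0,0]],
  ],
)

```text
t: 50.43
tcp_pos: [500.5, 84.6, 308.7]
eef_rot: [0.999, -0.047, -0.008, 0.003]
force: [1.0, 0.9, 1.1]
opening: 0.504
```

```bash
python3 - <<'E'
from h import *
st()
for i in range(3):
    im,d=snap('top','t14%d'%i);tilt(d)
P=cloud('top',d);q=P[...,:2]-PV;s=q@YD;x=q@XD;z=P[...,2]
m=(z>205)&(s>20)&(s<120)&(abs(x)<25);print('fin s',np.percentile(s[m],[5,50,95]) if m.sum() else None,m.sum(), z[m].max() if m.sum() else '')
pm=(z>30)&(z<55)&(abs(P[...,0]-440)<90)&(abs(P[...,1]+357)<60);p=P[pm];r=cv2.minAreaRect(p[:,:2].astype(np.float32));print('pile',r,np.median(p[:,2]))
im,d=snap('scene','s14')
E
```

```text
t 50.43 tcp [500.5  84.6 308.7] a -5.4 zax [-0.017 -0.005 -1.   ] F [1.  0.9 1.1] open 0.504
tilt 0.0052 at pivot z 172.6 n 128/128 outer n 30 z-at-285 174.1; pan z 47.8
tilt 0.0047 at pivot z 172.6 n 126/127 outer n 30 z-at-285 173.9; pan z 47.7
tilt 0.0049 at pivot z 172.9 n 125/126 outer n 29 z-at-285 174.2; pan z 47.7
fin s [41.84442212 48.0809351  53.99249926] 63 230.7610250612422
pile ((438.4193115234375, -357.0884094238281), (119.81622314453125, 57.550323486328125), 9.39339542388916) 41.503663029704896
```

View pics/t142.png

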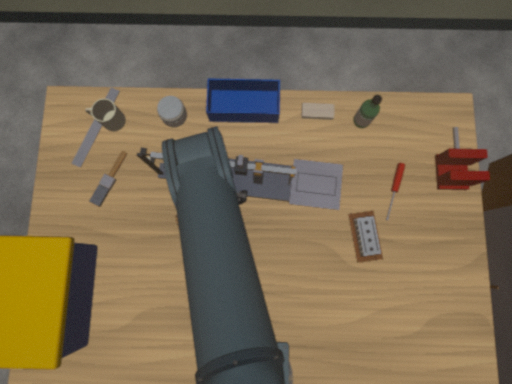

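View pics/s14.png

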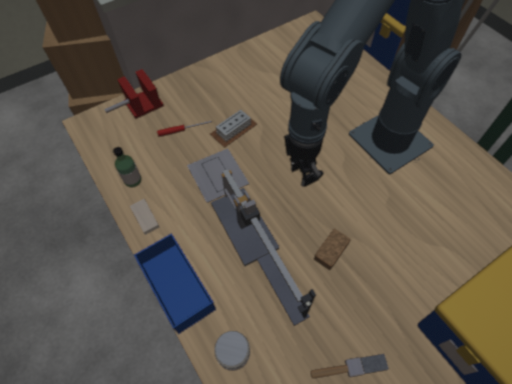

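```bash
python3 -c "
from plant import arm; print(arm.job_done())"
```

```text
the job is handed in; nothing more can be done
None
```

I stacked the three plates squarely on the pan outline and slid the poise until the beam rested level. It stayed level for over 4 s with nothing touching the scale. I then moved the whole pile to the board, pushed the poise home against its stop, and handed the job in at about 50 s. No verdict was reported.

**One mishap, mended:** while I was bringing in the second plate, the arm sagged and pushed the first plate about 28 mm sideways on the pan. I stacked the second plate on it there, then gripped both and moved them back onto the outline before adding the third.

**Last checks:**
- **Level:** the beam read about 0.004 rad while weighing. With the pan empty and the poise home, which is level by definition, it read about 0.005, so it was level to within roughly 0.001 rad.
- **Pile on the board:** centred within about 1.5 mm of the outline centre and turned less than 1° from it. The top-camera and wrist-camera positions differ by about 2 to 3 mm.
- **Poise:** the fin stands about 48 mm from the pivot (50 mm expected), and the push force rose as it reached the stop.
- **Cork, screwdriver and brush:** they look unmoved in the final scene picture.

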